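Clear away after a minor procedure: sharps first, then forceps and vial

TASK

Clear up after the procedure, sharps first: put the used syringe (the one with the bare needle) and the scalpel into the yellow sharps bin before you carry off anything else. Then lay the steel forceps in the kidney dish and stand the amber vial upright on the floor of the blue drug tray, beside the carton. The syringe with the orange needle cap is unused: leave it where it lies.

Things in the scene. Friction and masses are not known exactly. Their poses are not given: they have to be found in the camera images.
- sharps_bin: Yellow open-topped sharps bin, fixed to the table: 200 mm (its x) by 140 mm (its y) outside at the rim, 105 mm high, walls 4 mm, slightly tapered, clear opening about 188 x 128 mm at the rim and 178 x 118 mm at the floor, floor 5 mm thick. Its orange lid is folded back and hangs down outside on its +x side. Origin: centre of its underside, z up. Things may be dropped in from the height of the rim.
- kidney_dish: Stainless kidney dish, fixed to the table, 42 mm high, walls 2.5 mm, floor 3 mm thick: a curved trough about 108 mm wide across (its x) and about 220 mm long (its y), its ends bent towards -x. Origin: about the middle of the dish at its underside (the trough's centre line passes 12 mm to +x of it), z up. A thing up to 140 mm long lies flat on the floor when it is laid along the dish's y over the point (x = 2 mm, y = 0).
- drug_tray: Blue plastic drug tray, fixed to the table, 200 mm (its x) by 140 mm (its y), walls 4 mm thick and 30 mm high, floor 4 mm thick. A white carton 56 x 116 mm with a green band, 40 mm high (measured from the table), stands fixed in its +x part and takes up x from 34 to 90 mm; the rest of the floor (x from -96 to 34 mm) is free. Origin: centre of its underside, z up.
- used_syringe: Used 10 ml syringe lying on the table, to go in the sharps bin: pale clear barrel 17 mm across, white plunger, GREEN needle hub and a thin bare steel needle, no cap. 144 mm long overall, along its x (needle to +x); oval finger flange 34 mm wide at x = -48 mm, barrel from x = -48 to 27 mm. Origin: middle of the overall length, on the underside (axis 8.5 mm above it), z up. 20 g. Grip the barrel across its y at the origin.
- capped_syringe: Unused syringe of the same size and shape, but with a thick ORANGE cap (11 mm across, 42 mm long) over its needle. Must stay where it lies. Origin and axes as for the used syringe.
- scalpel: Disposable scalpel lying flat, to go in the sharps bin: turquoise plastic handle 12 mm wide (its y) and 8 mm thick, from x = -70 to 37 mm (a little slimmer, 9 mm, beyond x = 22 mm), and a small steel blade on to x = 67 mm. Origin: near the middle of its length, on the underside, z up. 16 g. Grip the handle across its y at or just behind the origin.
- forceps: Steel dressing forceps (tweezers) lying on their side, rigid: 134 mm long along their x (joined end at -68 mm, tips at +66 mm), 17 mm across both arms (their y) between x = -22 and 22 mm, 9 mm high. Origin: middle of the length, on the underside, z up. 30 g. Grip across both arms at the origin.
- vial: Amber glass medicine vial standing upright, 31 mm diameter, 52 mm tall, straight sides up to 34 mm, aluminium neck with a purple cap disc. Origin: centre of its base, z up. 45 g.

How it is judged:
On the way, in this order (a step that is already met when the one before it is completed fails the run):
1. the used syringe and the scalpel are both in the sharps bin (x of used_syringe in the frame of sharps_bin between -0.095 and 0.095 m and y of used_syringe in the frame of sharps_bin between -0.066 and 0.066 m and z of used_syringe in the frame of sharps_bin between 0.001 and 0.075 m and x of scalpel in the frame of sharps_bin between -0.095 and 0.095 m and y of scalpel in the frame of sharps_bin between -0.066 and 0.066 m and z of scalpel in the frame of sharps_bin between 0.001 and 0.075 m), for 0.2 s.
2. the forceps lie in the kidney dish and the vial stands upright in the drug tray (x of forceps in the frame of kidney_dish between -0.062 and 0.07 m and y of forceps in the frame of kidney_dish between -0.095 and 0.095 m and z of forceps in the frame of kidney_dish between 0.0015 and 0.022 m and x of vial in the frame of drug_tray between -0.095 and 0.03 m and y of vial in the frame of drug_tray between -0.066 and 0.066 m and z of vial in the frame of drug_tray between 0.0015 and 0.01 m and angle between vial's own z axis and vertical below 0.12 rad), for 0.2 s.
At the end, for the whole second after the job is handed in: Used syringe and scalpel inside the sharps bin (origins under 75 mm above its base), forceps on the dish floor (origin under 22 mm), vial on the tray's free floor within 0.12 rad of upright, all at rest; capped syringe moved under 30 mm (all of step 1 and all of step 2 and linear speed of each of used_syringe, scalpel, forceps, vial below 0.02 m/s and distance of capped_syringe from where it was at the start of the episode below 0.03 m); the robot touches nothing.
It fails at once if the forceps or the vial are carried off (more than 40 mm from their place) before both sharps are in the bin (not ((x of used_syringe in the frame of sharps_bin between -0.095 and 0.095 m and y of used_syringe in the frame of sharps_bin between -0.066 and 0.066 m and z of used_syringe in the frame of sharps_bin between 0.001 and 0.075 m) and (x of scalpel in the frame of sharps_bin between -0.095 and 0.095 m and y of scalpel in the frame of sharps_bin between -0.066 and 0.066 m and z of scalpel in the frame of sharps_bin between 0.001 and 0.075 m)) and distance of any of forceps, vial from where it was at the start of the episode above 0.04 m).
It fails at once if the unused capped syringe is moved more than 30 mm (distance of capped_syringe from where it was at the start of the episode above 0.03 m).
It fails at once if the vial is knocked over (angle between vial's own z axis and vertical above 1.2 rad).
It also fails if it takes over 122 s, if anything falls off the work surface, if the arm or the gripper's body presses on something with over 40 N, if the wrist force passes 120 N, or if a joint passes its speed limit or range.

ROBOT

A 6-joint arm with a two-finger parallel gripper is mounted at the origin on the work surface. World frame = base frame: x ahead of the robot, y to its left, z up, the work surface at z = 0. Lengths are in m, angles in rad, forces in N, time in s.
With the tool pointing down it reaches from about 0.35 to 0.875 m from the base axis. Payload 4.2 kg.
Tool frame: the origin (TCP) lies at the very end of the fingers, on their centre line; the grasp point (between the pads) lies hold_point_z behind it (hold_point_z is the distance from the TCP to the grasp point, in m); z points along the fingers, y is the direction in which the jaws open and shut (so a half turn about z gives the same grasp; the last joint's range is limited). The gripper opens to 87 mm and grips with 3 to 60 N. Pads are 19 mm wide; open, the fingers measure 117 mm over their backs; the gripper's body (75 mm by 190 mm) begins 51 mm behind the grasp point.
Start: joints at [-1.057, 0.385, 0.008, 0, -1.194, -0.259], TCP at [0.158, -0.605, 0.223] pointing down, gripper open.
Joint ranges: [-3.14, 3.14], [-1.21, 2.06], [-1.07, 1.41], [-3.16, 2.05], [-2.99, -0.16], [-3.1, 3.1]. Speed limits (rad/s): [2.79, 2.79, 3.14, 3.14, 3.14, 3.14].

INTERFACE

Orientations are given as a rotation vector (axis times angle).
In Python, from cell import observe, camera, sign_off, hold_point_z gives the robot as it stands. The module is installed in compiled form; this text tells all that it offers.
- The arm moves only by the shell command python3 -m pendant 'ROWS'. ROWS is JSON, a list of rows, each an object of numbers: "dx", "dy", "dz": the shift along the tool's x, y, z in m; "wx", "wy", "wz": the turn, a rotation vector about the tool's x, y, z in rad; "gripper": the finger opening in m, from 0 to 0.087. A call has 1 to 5 rows; each row is the pose to reach, as a shift and turn from the pose commanded when the call began, along the tool's axes at that moment; what a row does not reach only later rows make up. A row lasts 1/12 s, in which the tool goes at most 41.7 mm and 7.16 degrees, less where a joint would pass 70% of its speed; a pose out of reach is approached as far as the arm can. A call with a gripper value outside its range is refused whole. The fingers move at their own pace and stop on an object; the grip force is fixed at half the most. Time passes only in rows, so rows that repeat a pose let the fingers close. It gives the time, the measured TCP pose, the force and the opening at its end, in the units of the state.
- observe(): the state, without advancing time (a new reading comes with each control period).
- camera(name): name is "scene" or "top" or "wrist"; returns a dict with "img" (480x640x3 uint8, blue, green, red), "intrinsics" (3x3 intrinsics, pixels), "dist" ([k1, k2, p1, p2, k3] as OpenCV has them; the pictures are not rectified), "position" and "rotation" of the camera in the world. Camera axes: x right, y down, z forward; pixel columns grow to the right and rows downward; lengths in m; the calibration is good to about 2 mm. A picture is of the moment at which its call begins. There is no depth.
- sign_off(): hands the job in, once; it reports no verdict.
The state is a dict: "clock": time; "qpos": joint angles; "qvel": joint speeds; "effort": joint torques, N m; "eef_pos": TCP position; "tcp_rot": TCP orientation; "ft_force": force on the tool from outside, world axes, zero at the start; "ft_torque": the same for the moment, N m; "gripper_width": finger opening in m.
Only numpy, scipy, OpenCV 4.12 (cv2) and the standard library are available. Lean on these libraries where they do the work, as an engineer would, in place of code of your own. Each camera call takes 0.05 s, during which the arm holds its last target.

## Working session

There is one attempt and no reset: what is moved stays moved. The work goes in short steps, Python scripts to look and compute and a shell command to move; the robot and the scene stay as the last step left them, time stands still between calls to the robot, and variables do not carry over. Pictures are saved under pics/ and viewed, and the job is handed in when it is done.

```bash
mkdir -p pics
python3 - <<'E'
from cell import observe,camera,hold_point_z
import cv2,numpy as np
print(hold_point_z, observe())
for n in("scene","top","wrist"):
    c=camera(n); cv2.imwrite(f"pics/{n}0.png",c["img"]); print(n,c["intrinsics"],c["dist"],c["position"],c["rotation"])
E
```

```text
0.0187 {'clock': 0.0, 'qpos': array([-1.05739003e+00,  3.85591104e-01,  6.60162603e-03, -5.05085173e-04,
       -1.19400938e+00, -2.58609343e-01]), 'qvel': array([ 1.37544115e-05, -6.03309103e-04, -7.31130334e-04, -1.13568049e-03,
        1.22284670e-04, -1.13300244e-03]), 'effort': array([ 6.57343990e-04, -3.90660954e+01,  1.87407303e+01,  4.21991542e+00,
        1.11182863e-02, -1.78996825e-04]), 'eef_pos': array([ 0.15739689, -0.60421961,  0.22142839]), 'tcp_rot': array([ 0.39881168, -3.11577663, -0.00348236]), 'ft_force': array([-0.14937299,  0.53586396, -0.70154263]), 'ft_torque': array([ 0.02527413, -0.0338297 ,  0.01449898]), 'gripper_width': 0.0868094492441203}
scene [[471.05516027   0.         327.98024369]
 [  0.         471.05516027 240.07571075]
 [  0.           0.           1.        ]] [-0.03044561  0.          0.          0.          0.        ] [0.8260199  0.43821017 0.89953288] [-0.78856937 -2.79126595  0.77163195]
top [[436.79904213   0.         321.0127133 ]
 [  0.         436.79904213 237.97845975]
 [  0.           0.           1.        ]] [0.02404814 0.         0.         0.         0.        ] [0.37335613 0.01575037 0.92260887] [-2.12482294  2.07372496 -0.23746668]
wrist [[369.14033171   0.         320.02731756]
 [  0.         369.14033171 235.74038321]
 [  0.           0.           1.        ]] [-0.03939682  0.          0.          0.          0.        ] [ 0.08368047 -0.62383065  0.38360455] [1.8065156  2.33402817 0.33486193]
```

View pics/top0.png

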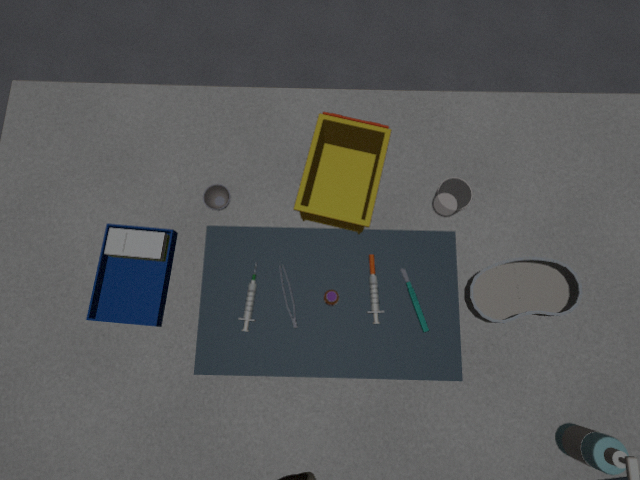

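View pics/scene0.png

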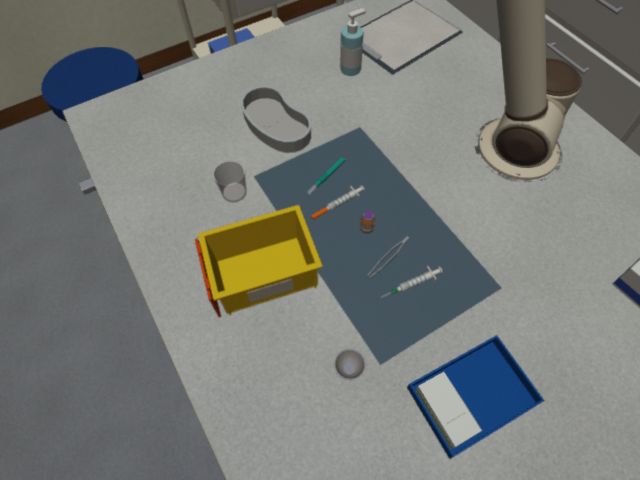

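View pics/wrist0.png

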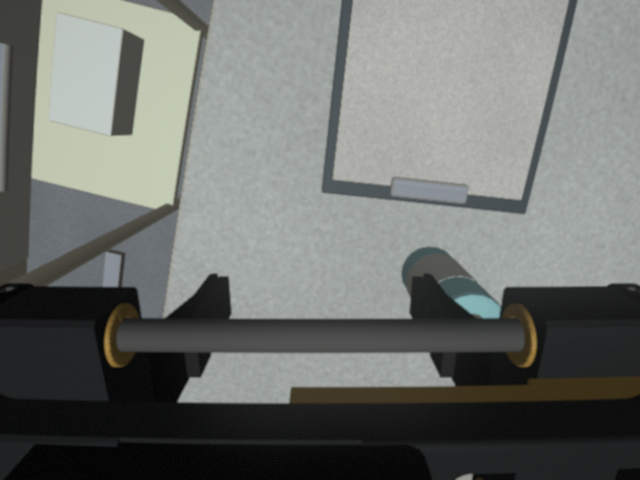

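The top view shows everything. The used syringe is near (250,300), forceps (289,296), vial (331,297), capped syringe (375,290), scalpel (414,299), bin (345,170), dish (520,290) and tray (133,275). I'll measure them next.

```bash
cat > h.py <<'E'
import cv2,numpy as np
from cell import observe,camera,hold_point_z
from scipy.spatial.transform import Rotation as R
def ray(c,uv):
    uv=np.asarray(uv,float).reshape(-1,1,2)
    n=cv2.undistortPoints(uv,c["intrinsics"],np.array(c["dist"])).reshape(-1,2)
    d=np.c_[n,np.ones(len(n))]@R.from_rotvec(c["rotation"]).as_matrix().T
    return np.array(c["position"]),d
def plane(c,uv,z):
    p,d=ray(c,uv); s=(z-p[2])/d[:,2]; return p+s[:,None]*d
def blobs(m,amin=15):
    n,l,s,ce=cv2.connectedComponentsWithStats(m.astype(np.uint8),connectivity=8)
    return [(s[i],ce[i],np.argwhere(l==i)[:,::-1]) for i in range(1,n) if s[i,4]>=amin]
def axis(P):
    c=P[:,:2].mean(0); u,s,v=np.linalg.svd(P[:,:2]-c,full_matrices=False); t=(P[:,:2]-c)@v[0]
    return c,v[0],t.min(),t.max()
E
python3 - <<'E'
from h import *
c=camera("top"); im=c["img"]; 
cv2.imwrite("pics/topcrop.png",cv2.resize(im[240:350,220:450],None,fx=3.4,fy=3.4,interpolation=cv2.INTER_CUBIC))
hsv=cv2.cvtColor(im,cv2.COLOR_BGR2HSV); H,S,V=cv2.split(hsv)
for u,v in [(250,295),(253,276),(255,266),(288,290),(331,297),(331,301),(372,264),(374,290),(415,306),(404,274),(230,350)]: print((u,v),hsv[v,u])
roi=np.zeros(H.shape,bool); roi[232:375,205:455]=1
for n,m,z in [("scalpel",(H>75)&(H<92)&(S>140)&roi,.008),("orange",(H<14)&(S>170)&(V>90)&roi,.0085),("green",(H>45)&(H<80)&(S>90)&roi,.0085),("purple",(H>125)&(H<160)&(S>70)&roi,.052),("white",(S<60)&(V>110)&roi,.0085),("yellow",(H>20)&(H<33)&(S>150),.105),("blue",(H>100)&(H<118)&(S>150),.03)]:
    for s,ce,px in blobs(m,8):
        P=plane(c,px,z); a=axis(P)
        print(n,s,ce.round(1),"ctr",a[0].round(4),"ang",np.degrees(np.arctan2(a[1][1],a[1][0])).round(1),"len",np.round(a[3]-a[2],4),"ends",(a[0]+a[1]*a[2]).round(4),(a[0]+a[1]*a[3]).round(4))
E
```

```text
(250, 295) [ 90   7 112]
(253, 276) [ 66 164  76]
(255, 266) [107  31  75]
(288, 290) [101  54  75]
(331, 297) [139 124  99]
(331, 301) [150  63  69]
(372, 264) [ 12 197 128]
(374, 290) [120   4 130]
(415, 306) [ 86 184  93]
(404, 274) [110  24  96]
(230, 350) [105  57  71]
scalpel [406 282  23  50 284] [417.  307.7] ctr [ 0.4427 -0.1812] ang -160.5 len 0.1047 ends [ 0.4949 -0.1627] [ 0.3961 -0.1976]
orange [369 255   6  19  77] [371.7 263.7] ctr [ 0.5321 -0.0877] ang -177.0 len 0.0387 ends [ 0.551  -0.0867] [ 0.5124 -0.0887]
green [252 275   4   5  18] [253.5 276.8] ctr [0.4983 0.1609] ang -172.8 len 0.0089 ends [0.5023 0.1614] [0.4935 0.1603]
purple [327 291   9  10  71] [331.1 295.7] ctr [ 0.4582 -0.0022] ang 174.3 len 0.0181 ends [ 0.4677 -0.0031] [ 0.4497 -0.0013]
white [372 274   4   9  22] [373.1 277.8] ctr [ 0.5022 -0.0906] ang -171.1 len 0.017 ends [ 0.5103 -0.0893] [ 0.4936 -0.092 ]
white [251 280   3  10  24] [252.1 284.6] ctr [0.4817 0.1628] ang 177.4 len 0.0191 ends [0.4915 0.1623] [0.4724 0.1632]
white [372 285   4   8  25] [373.5 288.3] ctr [ 0.4801 -0.0914] ang -179.1 len 0.0147 ends [ 0.4871 -0.0913] [ 0.4724 -0.0916]
white [243 292  10  39 134] [247.6 311.4] ctr [0.4263 0.1687] ang 174.8 len 0.0785 ends [0.4665 0.165 ] [0.3884 0.1721]
white [373 294   7  29  96] [375.  307.8] ctr [ 0.44   -0.0944] ang -176.3 len 0.0576 ends [ 0.4684 -0.0925] [ 0.4109 -0.0963]
yellow [ 294  114   97  120 7464] [342.2 173.3] ctr [ 0.6971 -0.0185] ang 168.4 len 0.23 ends [ 0.8112 -0.0419] [0.5859 0.0043]
blue [  87  224   90  102 5011] [130.9 286.6] ctr [0.4702 0.405 ] ang 155.5 len 0.2322 ends [0.5962 0.3477] [0.3848 0.4438]
```

View pics/topcrop.png

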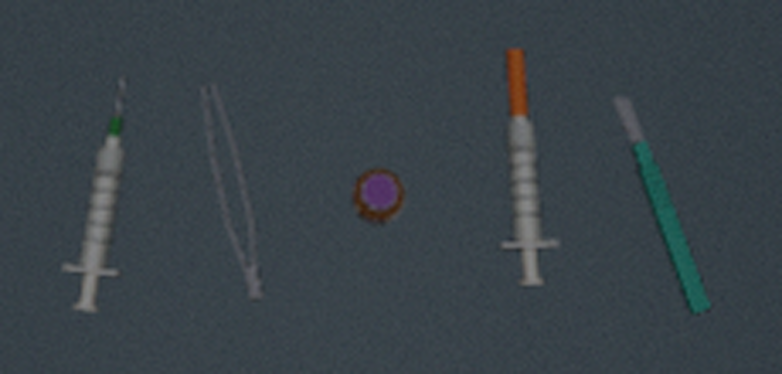

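```bash
cat >> h.py <<'E'
def go(x,y,z,yaw):
    """print shift/turn (tool axes) from measured pose to target with tool y at yaw deg (mod 180), tool down"""
    o=observe(); Rm=R.from_rotvec(o["tcp_rot"]); M=Rm.as_matrix()
    cur=np.degrees(np.arctan2(M[1,1],M[0,1])); d=(yaw-cur+90)%180-90
    ny=np.radians(cur+d); Y=np.array([np.cos(ny),np.sin(ny),0]); Z=np.array([0,0,-1.]); X=np.cross(Y,Z)
    T=R.from_matrix(np.c_[X,Y,Z]); w=(Rm.inv()*T).as_rotvec()
    s=M.T@(np.array([x,y,z])-o["eef_pos"])
    print("shift",s.round(4),"turn",w.round(3),"| pos",o["eef_pos"].round(4),"yaw",cur.round(1),"grip",o["gripper_width"].round(4),"t",round(o["clock"],2),"F",o["ft_force"].round(1),"q6",o["qpos"][5].round(2))
E
python3 - <<'E'
from h import *
t=camera("top"); s=camera("scene")
def q(n,uv,z,c=t):
    print(n,plane(c,uv,z)[:,:2].round(4).tolist())
q("syr plunger,tip",[(245.3,331.2),(255.9,262.9)],.0085)
q("forceps join,tips",[(295.6,327.4),(281.2,265.3)],.006)
# scene cross-checks
q("scene scalpel handle back/front",[(346,159),(316,187)],.006,s)
q("scene syr plunger/hub",[(440,270),(398,290)],.0085,s)
q("scene vial cap",[(368,214)],.052,s)
q("scene forceps",[(408,238),(369,276)],.006,s)
for n,box,f in (("bin",(280,100,120,140),4),("dish",(455,250,130,80),5),("tray",(80,215,105,120),5)):
    x,y,w,h=box; cv2.imwrite(f"pics/{n}.png",cv2.resize(t["img"][y:y+h,x:x+w],None,fx=f,fy=f,interpolation=cv2.INTER_CUBIC))
go(.4563,-.1763,.16,109)
E
```

```text
syr plunger,tip [[0.3862, 0.1709], [0.5279, 0.1576]]
forceps join,tips [[0.3962, 0.0686], [0.5245, 0.104]]
scene scalpel handle back/front [[0.3916, -0.1939], [0.4986, -0.1586]]
scene syr plunger/hub [[0.3878, 0.1704], [0.491, 0.1614]]
scene vial cap [[0.4569, -0.0059]]
scene forceps [[0.3972, 0.0696], [0.5233, 0.1021]]Traceback (most recent call last):
  File "<stdin>", line 14, in <module>
  File "h.py", line 24, in go
    print("shift",s.round(4),"turn",w.round(3),"| pos",o["eef_pos"].round(4),"yaw",cur.round(1),"grip",o["gripper_width"].round(4),"t",round(o["clock"],2),"F",o["ft_force"].round(1),"q6",o["qpos"][5].round(2))
                                                                                                       ^^^^^^^^^^^^^^^^^^^^^^^^
AttributeError: 'float' object has no attribute 'round'
```

View pics/bin.png

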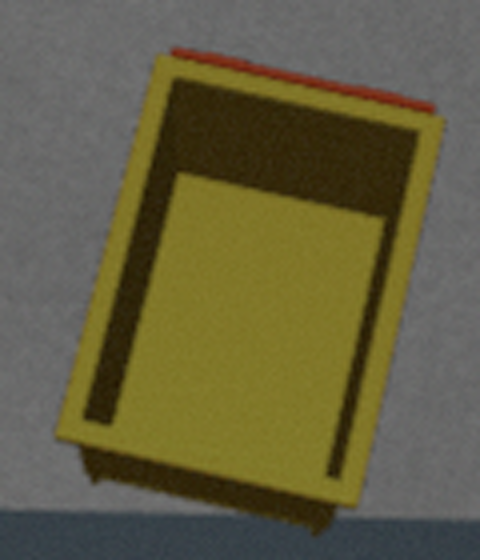

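View pics/dish.png

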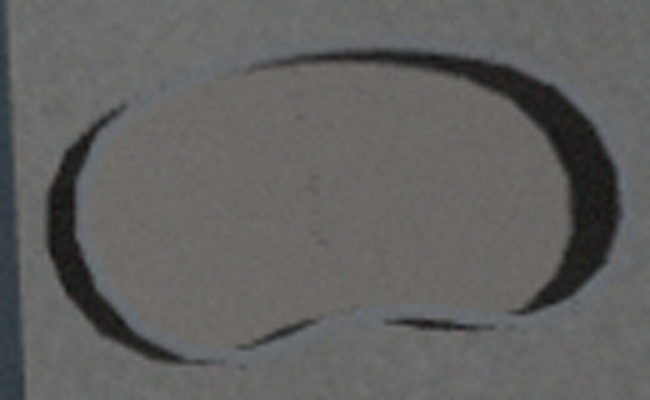

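View pics/tray.png

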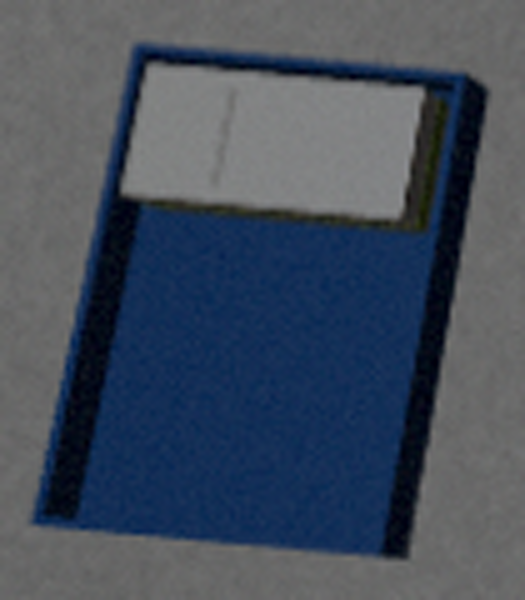

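```bash
sed -i 's/o\["gripper_width"\].round(4)/round(float(o["gripper_width"]),4)/' h.py
python3 - <<'E'
from h import *
t=camera("top"); im=t["img"]
B=plane(t,np.array([(160,53),(443,120),(357,505),(58,437)])/4+[279.6,99.6],.105)[:,:2]
print("bin",B.round(4).tolist(),"ctr",B.mean(0).round(4),"sides",np.linalg.norm(B-np.roll(B,-1,0),axis=1).round(4))
d=(B[0]+B[1]-B[2]-B[3]);print("x ang",np.degrees(np.arctan2(d[1],d[0])))
B=plane(t,np.array([(137,45),(473,75),(387,554),(33,523)])/5+[79.6,214.6],.03)[:,:2]
print("tray",B.round(4).tolist(),"ctr",B.mean(0).round(4),"sides",np.linalg.norm(B-np.roll(B,-1,0),axis=1).round(4))
d=(B[0]+B[1]-B[2]-B[3]);print("x ang",np.degrees(np.arctan2(d[1],d[0])))
D=plane(t,np.array([(80,220),(622,205),(390,46),(215,360),(500,322),(370,312)])/5+[454.6,249.6],.042)[:,:2]
print("dish L,R,top,lobeL,lobeR,notch",D.round(4).tolist())
d=D[3]-D[4];print("y ang",np.degrees(np.arctan2(d[1],d[0])))
go(.4563,-.1763,.16,109)
E
```

```text
bin [[0.8268, 0.0297], [0.7928, -0.1151], [0.5894, -0.0715], [0.6201, 0.0743]] ctr [ 0.7073 -0.0206] sides [0.1488 0.208  0.149  0.2114]
x ang -12.14370124007751
tray [[0.6005, 0.4713], [0.591, 0.3297], [0.3934, 0.3438], [0.4027, 0.4854]] ctr [0.4969 0.4076] sides [0.1419 0.1982 0.1419 0.1984]
x ang -4.085910976842268
dish L,R,top,lobeL,lobeR,notch [[0.4706, -0.2817], [0.4824, -0.4968], [0.5447, -0.4109], [0.4169, -0.3316], [0.4348, -0.4442], [0.4373, -0.3938]]
y ang 99.05366362685234
shift [-0.3971  0.3392  0.0624] turn [ 0.001 -0.    -0.077] | pos [ 0.1575 -0.6047  0.2223] yaw 104.6 grip 0.0872 t 0.35 F [ 0.6 -0.  -0.2] q6 -0.26
```

```bash
python3 -m pendant '[{"dx":-0.1,"dy":0.085,"dz":0},{"dx":-0.1,"dy":0.085,"dz":0},{"dx":-0.16,"dy":0.136,"dz":0,"gripper":0.05},{"dx":-0.16,"dy":0.136,"gripper":0.05},{"dx":-0.16,"dy":0.136,"gripper":0.05}]'; python3 -m pendant '[{"dx":-0.16,"dy":0.136,"dz":0.03,"gripper":0.05},{"dx":-0.16,"dy":0.136,"dz":0.03,"gripper":0.05},{"dx":-0.16,"dy":0.136,"dz":0.03,"gripper":0.05},{"dx":-0.16,"dy":0.136,"dz":0.03,"gripper":0.05},{"dx":-0.16,"dy":0.136,"dz":0.03,"gripper":0.05}]'; python3 -c "
from h import *
go(.4563,-.1763,.16,109.5)"
```

```text
shift [-0.3971  0.3392  0.0624] turn [ 0.001 -0.    -0.086] | pos [ 0.1575 -0.6047  0.2223] yaw 104.6 grip 0.0872 t 0.35 F [ 0.6 -0.  -0.2] q6 -0.26schema error: expected keys dx, dy, dz, wx, wy, wz, gripper
schema error: expected keys dx, dy, dz, wx, wy, wz, gripper
```

```bash
python3 -m pendant '[{"dx":-0.15,"dy":0.13,"dz":0,"wx":0,"wy":0,"wz":0,"gripper":0.05},{"dx":-0.15,"dy":0.13,"dz":0,"wx":0,"wy":0,"wz":0,"gripper":0.05},{"dx":-0.15,"dy":0.13,"dz":0,"wx":0,"wy":0,"wz":0,"gripper":0.05},{"dx":-0.15,"dy":0.13,"dz":0,"wx":0,"wy":0,"wz":0,"gripper":0.05},{"dx":-0.15,"dy":0.13,"dz":0,"wx":0,"wy":0,"wz":0,"gripper":0.05}]'; python3 -m pendant '[{"dx":-0.15,"dy":0.13,"dz":0.03,"wx":0,"wy":0,"wz":-0.08,"gripper":0.05},{"dx":-0.15,"dy":0.13,"dz":0.03,"wx":0,"wy":0,"wz":-0.08,"gripper":0.05},{"dx":-0.15,"dy":0.13,"dz":0.03,"wx":0,"wy":0,"wz":-0.08,"gripper":0.05},{"dx":-0.15,"dy":0.13,"dz":0.03,"wx":0,"wy":0,"wz":-0.08,"gripper":0.05},{"dx":-0.15,"dy":0.13,"dz":0.03,"wx":0,"wy":0,"wz":-0.08,"gripper":0.05}]'; python3 -c "
from h import *
go(.4563,-.1763,.16,109.5)"
```

```text
clock: 0.77
eef_pos: [0.2708, -0.4389, 0.2227]
tcp_rot: [-0.4, 3.116, 0.0]
ft_force: [0.4, -0.5, -0.3]
gripper_width: 0.0614
clock: 1.18
eef_pos: [0.3833, -0.2753, 0.1926]
tcp_rot: [-0.525, 3.097, -0.0]
ft_force: [0.3, 0.0, 0.1]
gripper_width: 0.0506
shift [-0.1015  0.0695  0.0326] turn [-0.     0.001 -0.005] | pos [ 0.3833 -0.2753  0.1926] yaw 109.2 grip 0.0506 t 1.18 F [0.3 0.  0.1] q6 -0.96
```

```bash
python3 -m pendant '[{"dx":-0.102,"dy":0.07,"dz":0.032,"wx":0,"wy":0,"wz":-0.005,"gripper":0.05},{"dx":-0.102,"dy":0.07,"dz":0.032,"wx":0,"wy":0,"wz":-0.005,"gripper":0.05},{"dx":-0.102,"dy":0.07,"dz":0.032,"wx":0,"wy":0,"wz":-0.005,"gripper":0.05},{"dx":-0.102,"dy":0.07,"dz":0.032,"wx":0,"wy":0,"wz":-0.005,"gripper":0.05},{"dx":-0.102,"dy":0.07,"dz":0.032,"wx":0,"wy":0,"wz":-0.005,"gripper":0.05}]';  python3 - <<'E'
from h import *
c=camera("wrist"); im=c["img"]; cv2.imwrite("pics/w1.png",im)
H,S,V=cv2.split(cv2.cvtColor(im,cv2.COLOR_BGR2HSV))
for s,ce,px in blobs((H>75)&(H<95)&(S>110),100):
    a=axis(plane(c,px,.006)); print(s,a[0].round(4),np.degrees(np.arctan2(a[1][1],a[1][0])),(a[0]+a[1]*a[2]).round(4),(a[0]+a[1]*a[3]).round(4))
go(.4563,-.1763,.006,109.5)
E
```

```text
clock: 1.6
eef_pos: [0.4565, -0.1762, 0.1599]
tcp_rot: [0.537, -3.094, -0.0]
ft_force: [-0.9, -0.4, -0.6]
gripper_width: 0.0499
[ 311  143   15  120 1536] [ 0.4424 -0.183 ] 19.19965221744997 [ 0.3958 -0.1992] [ 0.4953 -0.1646]
shift [-0.0009  0.0007  0.1543] turn [ 0.    -0.001  0.002] | pos [ 0.4559 -0.1773  0.1603] yaw 109.6 grip 0.0501 t 1.65 F [ 0.6 -0.4  1.7] q6 -1.19
```

View pics/w1.png

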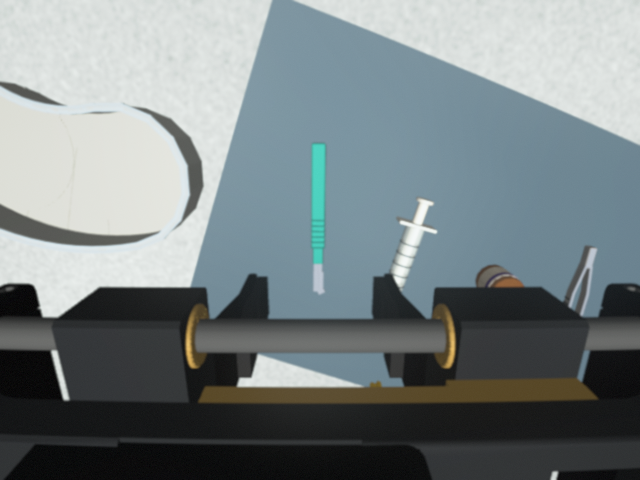

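The wrist view shows the scalpel running straight down the picture at u≈319, from (318,143) to (319,293), centred between the fingers. It agrees with the top view to 2 mm, so I'm descending.

```bash
python3 -m pendant '[{"dx":0,"dy":0,"dz":0.04,"wx":0,"wy":0,"wz":0,"gripper":0.05},{"dx":0,"dy":0,"dz":0.08,"wx":0,"wy":0,"wz":0,"gripper":0.05},{"dx":0,"dy":0,"dz":0.12,"wx":0,"wy":0,"wz":0,"gripper":0.05},{"dx":0,"dy":0,"dz":0.145,"wx":0,"wy":0,"wz":0,"gripper":0.05},{"dx":0,"dy":0,"dz":0.155,"wx":0,"wy":0,"wz":0,"gripper":0.05}]'; python3 -c "
from h import *
go(.455,-.1775,.004,109.5)"
```

```text
clock: 2.07
eef_pos: [0.4522, -0.1791, 0.0024]
tcp_rot: [0.525, -3.091, -0.003]
ft_force: [0.1, 0.8, 0.4]
gripper_width: 0.0498
shift [-0.0031  0.0006 -0.0016] turn [ 0.003 -0.006 -0.004] | pos [ 0.4522 -0.1791  0.0024] yaw 109.3 grip 0.0498 t 2.07 F [0.1 0.8 0.4] q6 -1.19
```

```bash
python3 -m pendant '[{"dx":0,"dy":0,"dz":-0.001,"wx":0,"wy":0,"wz":0,"gripper":0.0},{"dx":0,"dy":0,"dz":-0.001,"wx":0,"wy":0,"wz":0,"gripper":0.0},{"dx":0,"dy":0,"dz":-0.001,"wx":0,"wy":0,"wz":0,"gripper":0.0},{"dx":0,"dy":0,"dz":-0.001,"wx":0,"wy":0,"wz":0,"gripper":0.0},{"dx":0,"dy":0,"dz":-0.001,"wx":0,"wy":0,"wz":0,"gripper":0.0}]'; python3 -m pendant '[{"dx":0,"dy":0,"dz":0,"wx":0,"wy":0,"wz":0,"gripper":0.0},{"dx":0,"dy":0,"dz":0,"wx":0,"wy":0,"wz":0,"gripper":0.0},{"dx":0,"dy":0,"dz":-0.02,"wx":0,"wy":0,"wz":0,"gripper":0.0},{"dx":0,"dy":0,"dz":-0.06,"wx":0,"wy":0,"wz":0,"gripper":0.0},{"dx":0,"dy":0,"dz":-0.1,"wx":0,"wy":0,"wz":0,"gripper":0.0}]'
python3 -c "
from h import *
go(.707,-.021,.2,78)"
```

```text
clock: 2.48
eef_pos: [0.4565, -0.1782, 0.0079]
tcp_rot: [-0.53, 3.093, -0.001]
ft_force: [0.1, -0.2, 0.5]
gripper_width: 0.0245
clock: 2.9
eef_pos: [0.4544, -0.1778, 0.1068]
tcp_rot: [0.531, -3.092, -0.001]
ft_force: [-0.2, -0.6, -0.7]
gripper_width: 0.0016
shift [-0.2901  0.0637 -0.0942] turn [ 0.    -0.004  0.549] | pos [ 0.4544 -0.1778  0.1068] yaw 109.5 grip 0.0016 t 2.9 F [-0.2 -0.6 -0.7] q6 -1.19
```

Closed to 1.6 mm, so the grasp missed: the tool settled at z≈8 mm, too high. Checking the scalpel's position and the settled pose.

```bash
python3 -m pendant '[{"dx":0,"dy":0,"dz":0,"wx":0,"wy":0,"wz":0,"gripper":0.05},{"dx":0,"dy":0,"dz":0,"wx":0,"wy":0,"wz":0,"gripper":0.05},{"dx":0,"dy":0,"dz":0,"wx":0,"wy":0,"wz":0,"gripper":0.05},{"dx":0,"dy":0,"dz":0,"wx":0,"wy":0,"wz":0,"gripper":0.05},{"dx":0,"dy":0,"dz":0,"wx":0,"wy":0,"wz":0,"gripper":0.05}]';  python3 - <<'E'
from h import *
for i in range(4):
    c=camera("wrist"); print(observe()["eef_pos"].round(4))
im=c["img"]; cv2.imwrite("pics/w2.png",im)
H,S,V=cv2.split(cv2.cvtColor(im,cv2.COLOR_BGR2HSV))
for s,ce,px in blobs((H>75)&(H<95)&(S>110),100):
    a=axis(plane(c,px,.006)); print(s,a[0].round(4),np.degrees(np.arctan2(a[1][1],a[1][0])),(a[0]+a[1]*a[2]).round(4),(a[0]+a[1]*a[3]).round(4))
go(.455,-.1775,.003,109.5)
E
```

```text
clock: 3.32
eef_pos: [0.4547, -0.1778, 0.1052]
tcp_rot: [0.53, -3.093, -0.001]
ft_force: [0.2, 0.6, 0.2]
gripper_width: 0.0269
[ 0.4549 -0.1779  0.1053]
[ 0.455  -0.1779  0.1054]
[ 0.4552 -0.1779  0.1056]
[ 0.4553 -0.1779  0.1058]
[ 295  143   17  145 1558] [ 0.4438 -0.1951] 16.015163375038977 [ 0.3951 -0.2091] [ 0.499  -0.1793]
shift [-0.      0.0004  0.1028] turn [ 0.001 -0.002 -0.001] | pos [ 0.4553 -0.1779  0.1058] yaw 109.5 grip 0.0426 t 3.52 F [0.4 0.3 0.8] q6 -1.19
```

View pics/w2.png

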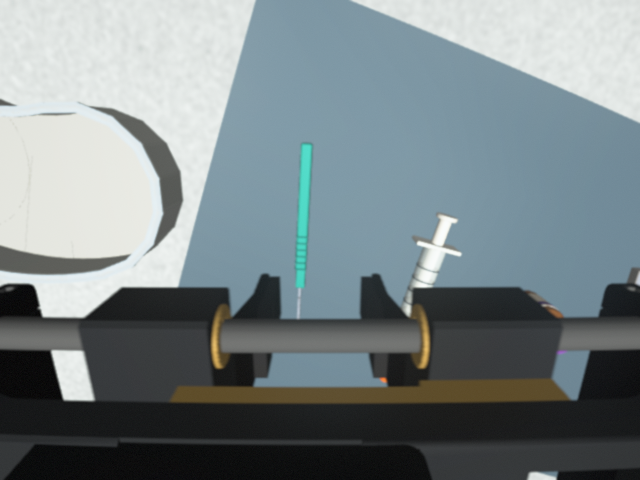

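The scalpel slid about 14 mm and rolled onto its edge: the handle now looks about 8 mm wide and the blade edge-on. It runs from (306,143) to (298,318). I'll re-measure it at the new height.

Run:
```python
from h import *
for n in("wrist","top"):
    c=camera(n); im=c["img"]
    H,S,V=cv2.split(cv2.cvtColor(im,cv2.COLOR_BGR2HSV))
    m=(H>75)&(H<95)&(S>110)
    if n=="top": m[:232]=0;m[375:]=0;m[:,:205]=0;m[:,455:]=0; cv2.imwrite("pics/t2.png",cv2.resize(im[230:380,300:500],None,fx=3.5,fy=3.5))
    for s,ce,px in blobs(m,60):
        a=axis(plane(c,px,.011)); print(n,s,a[0].round(4),np.degrees(np.arctan2(a[1][1],a[1][0])),(a[0]+a[1]*a[2]).round(4),(a[0]+a[1]*a[3]).round(4))
```

```text
wrist [ 295  143   18  145 1557] [ 0.4426 -0.1953] 15.984086380622198 [ 0.395  -0.2089] [ 0.4968 -0.1797]
```

View pics/t2.png

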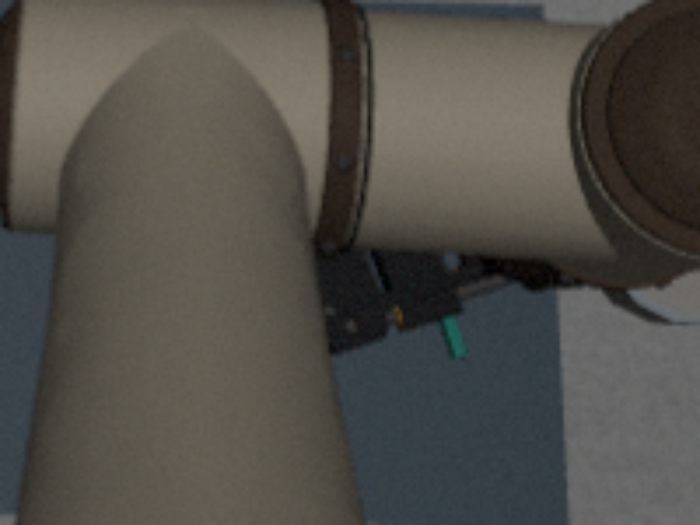

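```bash
python3 -c "
from h import *
go(.4545,-.191,.03,106)"
```

```text
shift [ 0.0052 -0.012   0.0761] turn [ 0.    -0.001  0.061] | pos [ 0.4555 -0.1779  0.1061] yaw 109.5 grip 0.0473 t 3.62 F [-0.1 -0.1  0. ] q6 -1.19
```

```bash
python3 -m pendant '[{"dx":0.005,"dy":-0.012,"dz":0.0,"wx":0,"wy":0,"wz":0.061,"gripper":0.05},{"dx":0.005,"dy":-0.012,"dz":0.03,"wx":0,"wy":0,"wz":0.061,"gripper":0.05},{"dx":0.005,"dy":-0.012,"dz":0.06,"wx":0,"wy":0,"wz":0.061,"gripper":0.05},{"dx":0.005,"dy":-0.012,"dz":0.076,"wx":0,"wy":0,"wz":0.061,"gripper":0.05},{"dx":0.005,"dy":-0.012,"dz":0.076,"wx":0,"wy":0,"wz":0.061,"gripper":0.05}]'; python3 -m pendant '[{"dx":0,"dy":0,"dz":0,"wx":0,"wy":0,"wz":0,"gripper":0.05},{"dx":0,"dy":0,"dz":0,"wx":0,"wy":0,"wz":0,"gripper":0.05},{"dx":0,"dy":0,"dz":0,"wx":0,"wy":0,"wz":0,"gripper":0.05},{"dx":0,"dy":0,"dz":0,"wx":0,"wy":0,"wz":0,"gripper":0.05},{"dx":0,"dy":0,"dz":0,"wx":0,"wy":0,"wz":0,"gripper":0.05}]';  python3 - <<'E'
from h import *
c=camera("wrist"); im=c["img"]; cv2.imwrite("pics/w3.png",im)
H,S,V=cv2.split(cv2.cvtColor(im,cv2.COLOR_BGR2HSV))
for s,ce,px in blobs((H>75)&(H<95)&(S>110),100):
    a=axis(plane(c,px,.011)); print(s,a[0].round(4),np.degrees(np.arctan2(a[1][1],a[1][0])),(a[0]+a[1]*a[2]).round(4),(a[0]+a[1]*a[3]).round(4))
go(.4545,-.191,.003,106)
E
```

```text
clock: 4.03
eef_pos: [0.4521, -0.1906, 0.0272]
tcp_rot: [0.434, -3.104, -0.003]
ft_force: [-0.1, -0.1, 0.5]
gripper_width: 0.05
clock: 4.45
eef_pos: [0.4557, -0.191, 0.0316]
tcp_rot: [-0.436, 3.109, -0.001]
ft_force: [0.2, -0.3, -0.5]
gripper_width: 0.0502
[ 311  156   16  164 2459] [ 0.4354 -0.1974] 15.921275337768686 [ 0.3948 -0.2089] [ 0.4798 -0.1847]
shift [0.001  0.0002 0.0284] turn [-0.001  0.002 -0.   ] | pos [ 0.4555 -0.1909  0.0314] yaw 106.0 grip 0.0501 t 4.5 F [-0.1  0.2 -0.6] q6 -1.22
```

View pics/w3.png

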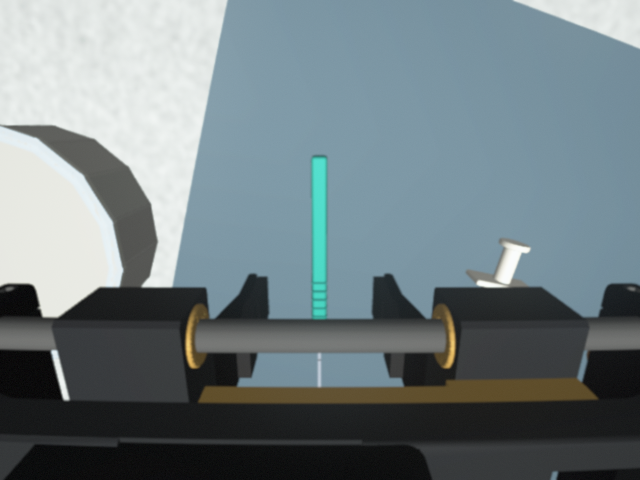

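The scalpel, on edge, is centred between the fingers at u≈319, with clear space to the capped syringe. I'll lower, let it settle, then close fully before lifting.

```bash
python3 -m pendant '[{"dx":0,"dy":0,"dz":0.015,"wx":0,"wy":0,"wz":0,"gripper":0.05},{"dx":0,"dy":0,"dz":0.0285,"wx":0,"wy":0,"wz":0,"gripper":0.05},{"dx":0,"dy":0,"dz":0.0285,"wx":0,"wy":0,"wz":0,"gripper":0.05},{"dx":0,"dy":0,"dz":0.0285,"wx":0,"wy":0,"wz":0,"gripper":0.05},{"dx":0,"dy":0,"dz":0.0285,"wx":0,"wy":0,"wz":0,"gripper":0.05}]'; python3 -m pendant '[{"dx":0,"dy":0,"dz":0,"wx":0,"wy":0,"wz":0,"gripper":0.0},{"dx":0,"dy":0,"dz":0,"wx":0,"wy":0,"wz":0,"gripper":0.0},{"dx":0,"dy":0,"dz":0,"wx":0,"wy":0,"wz":0,"gripper":0},{"dx":0,"dy":0,"dz":0,"wx":0,"wy":0,"wz":0,"gripper":0},{"dx":0,"dy":0,"dz":0,"wx":0,"wy":0,"wz":0,"gripper":0}]';python3 -m pendant '[{"dx":0,"dy":0,"dz":0,"wx":0,"wy":0,"wz":0,"gripper":0.0},{"dx":0,"dy":0,"dz":0,"wx":0,"wy":0,"wz":0,"gripper":0.0},{"dx":0,"dy":0,"dz":0,"wx":0,"wy":0,"wz":0,"gripper":0},{"dx":0,"dy":0,"dz":0,"wx":0,"wy":0,"wz":0,"gripper":0},{"dx":0,"dy":0,"dz":0,"wx":0,"wy":0,"wz":0,"gripper":0}]'
```

```text
clock: 4.92
eef_pos: [0.4551, -0.191, 0.0026]
tcp_rot: [-0.437, 3.111, -0.0]
ft_force: [0.3, -0.6, -0.3]
gripper_width: 0.05
clock: 5.33
eef_pos: [0.455, -0.1909, 0.0022]
tcp_rot: [-0.436, 3.111, -0.0]
ft_force: [0.1, 0.4, 0.1]
gripper_width: 0.0242
clock: 5.75
eef_pos: [0.4549, -0.1909, 0.0021]
tcp_rot: [0.436, -3.111, -0.0]
ft_force: [0.1, -0.4, 0.6]
gripper_width: 0.0072
```

```bash
python3 -m pendant '[{"dx":0,"dy":0,"dz":-0.02,"wx":0,"wy":0,"wz":0,"gripper":0.0},{"dx":0,"dy":0,"dz":-0.05,"wx":0,"wy":0,"wz":0,"gripper":0.0},{"dx":0,"dy":0,"dz":-0.09,"wx":0,"wy":0,"wz":0,"gripper":0},{"dx":0,"dy":0,"dz":-0.13,"wx":0,"wy":0,"wz":0,"gripper":0},{"dx":0,"dy":0,"dz":-0.17,"wx":0,"wy":0,"wz":0,"gripper":0}]'
python3 - <<'E'
from h import *
c=camera("wrist"); im=c["img"]; cv2.imwrite("pics/w4.png",im)
go(.707,-.021,.18,78)
E
```

```text
clock: 6.17
eef_pos: [0.4543, -0.1908, 0.1738]
tcp_rot: [0.436, -3.11, -0.0]
ft_force: [1.4, -0.3, -1.1]
gripper_width: 0.0076
shift [-0.2853  0.096   0.0055] turn [-0.005  0.015  0.491] | pos [ 0.4595 -0.1924  0.1825] yaw 106.1 grip 0.0074 t 6.22 F [ 2.1 -1.1  6.3] q6 -1.22
```

View pics/w4.png

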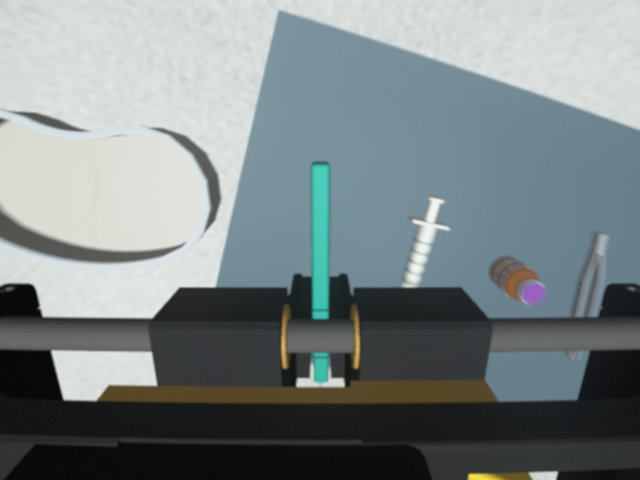

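```bash
python3 -m pendant '[{"dx":-0.15,"dy":0.05,"dz":0,"wx":0,"wy":0,"wz":0.12,"gripper":0},{"dx":-0.15,"dy":0.05,"dz":0,"wx":0,"wy":0,"wz":0.24,"gripper":0},{"dx":-0.15,"dy":0.05,"dz":0,"wx":0,"wy":0,"wz":0.36,"gripper":0},{"dx":-0.15,"dy":0.05,"dz":0,"wx":0,"wy":0,"wz":0.48,"gripper":0},{"dx":-0.15,"dy":0.05,"dz":0,"wx":0,"wy":0,"wz":0.49,"gripper":0}]'; python3 -c "
from h import *
go(.707,-.021,.18,78)"
```

```text
clock: 6.63
eef_pos: [0.5901, -0.0985, 0.171]
tcp_rot: [0.331, 3.122, 0.0]
ft_force: [0.6, -0.6, -0.0]
gripper_width: 0.008
shift [-0.0981  0.1003 -0.0087] turn [ 0.     0.003 -0.002] | pos [ 0.5901 -0.0985  0.171 ] yaw 77.9 grip 0.008 t 6.63 F [ 0.6 -0.6 -0. ] q6 -1.89
```

```bash
python3 -m pendant '[{"dx":-0.098,"dy":0.1,"dz":-0.009,"wx":0,"wy":0,"wz":0,"gripper":0},{"dx":-0.098,"dy":0.1,"dz":-0.009,"wx":0,"wy":0,"wz":0,"gripper":0},{"dx":-0.098,"dy":0.1,"dz":-0.009,"wx":0,"wy":0,"wz":0,"gripper":0},{"dx":-0.098,"dy":0.1,"dz":-0.009,"wx":0,"wy":0,"wz":0,"gripper":0},{"dx":-0.098,"dy":0.1,"dz":-0.009,"wx":0,"wy":0,"wz":0,"gripper":0}]'
python3 - <<'E'
from h import *
c=camera("wrist"); im=c["img"]; cv2.imwrite("pics/w5.png",im)
c=camera("scene"); im=c["img"]; cv2.imwrite("pics/s5.png",im)
go(.707,-.021,.075,78)
E
```

```text
clock: 7.05
eef_pos: [0.7045, -0.022, 0.1791]
tcp_rot: [-0.327, -3.124, -0.0]
ft_force: [-0.4, -0.4, 0.4]
gripper_width: 0.0078
shift [-0.0048  0.0042  0.1045] turn [-0.001 -0.002 -0.001] | pos [ 0.7017 -0.0241  0.1795] yaw 77.9 grip 0.0075 t 7.15 F [-0.3  0.4 -0.1] q6 -1.98
```

View pics/w5.png

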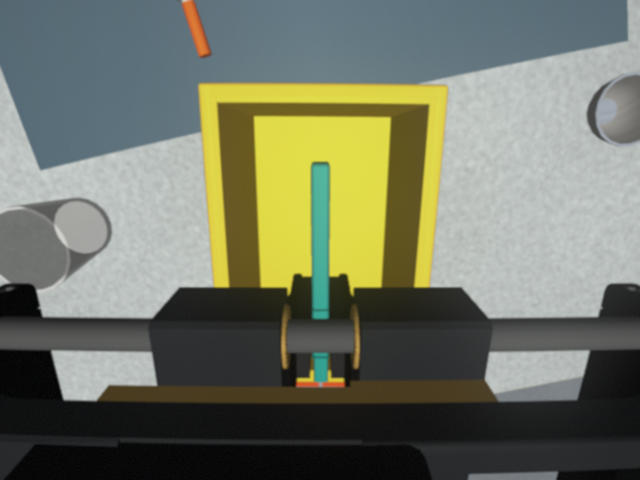

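View pics/s5.png

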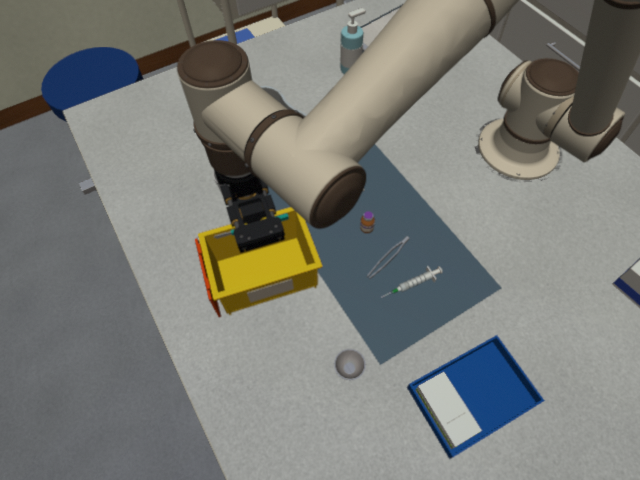

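```bash
python3 -m pendant '[{"dx":0,"dy":0,"dz":0.03,"wx":0,"wy":0,"wz":0,"gripper":0},{"dx":0,"dy":0,"dz":0.06,"wx":0,"wy":0,"wz":0,"gripper":0},{"dx":0,"dy":0,"dz":0.09,"wx":0,"wy":0,"wz":0,"gripper":0},{"dx":0,"dy":0,"dz":0.115,"wx":0,"wy":0,"wz":0,"gripper":0},{"dx":0,"dy":0,"dz":0.12,"wx":0,"wy":0,"wz":0,"gripper":0}]'; python3 -m pendant '[{"dx":0,"dy":0,"dz":0,"wx":0,"wy":0,"wz":0,"gripper":0},{"dx":0,"dy":0,"dz":0,"wx":0,"wy":0,"wz":0,"gripper":0.03},{"dx":0,"dy":0,"dz":0,"wx":0,"wy":0,"wz":0,"gripper":0.03},{"dx":0,"dy":0,"dz":0,"wx":0,"wy":0,"wz":0,"gripper":0.03},{"dx":0,"dy":0,"dz":0,"wx":0,"wy":0,"wz":0,"gripper":0.03}]'; python3 -m pendant '[{"dx":0,"dy":0,"dz":0,"wx":0,"wy":0,"wz":0,"gripper":0.03},{"dx":0,"dy":0,"dz":0,"wx":0,"wy":0,"wz":0,"gripper":0.03},{"dx":0,"dy":0,"dz":-0.04,"wx":0,"wy":0,"wz":0,"gripper":0.03},{"dx":0,"dy":0,"dz":-0.08,"wx":0,"wy":0,"wz":0,"gripper":0.03},{"dx":0,"dy":0,"dz":-0.12,"wx":0,"wy":0,"wz":0,"gripper":0.03}]'
python3 - <<'E'
from h import *
c=camera("wrist"); im=c["img"]; cv2.imwrite("pics/w6.png",im)
go(.46,.164,.16,84.6)
E
```

```text
clock: 7.57
eef_pos: [0.6974, -0.0257, 0.0558]
tcp_rot: [-0.334, -3.113, 0.002]
ft_force: [-0.6, -0.1, -1.3]
gripper_width: 0.008
clock: 7.98
eef_pos: [0.7031, -0.0243, 0.0631]
tcp_rot: [0.331, 3.121, 0.001]
ft_force: [-1.0, -0.3, 0.4]
gripper_width: 0.0255
clock: 8.4
eef_pos: [0.7017, -0.0244, 0.1819]
tcp_rot: [-0.331, -3.122, 0.001]
ft_force: [1.8, 0.5, 0.0]
gripper_width: 0.0299
shift [0.2811 0.1334 0.0292] turn [ 0.001  0.017 -0.115] | pos [ 0.7067 -0.0249  0.1936] yaw 78.0 grip 0.0299 t 8.45 F [ 2.8 -0.2  7.6] q6 -1.98
```

View pics/w6.png

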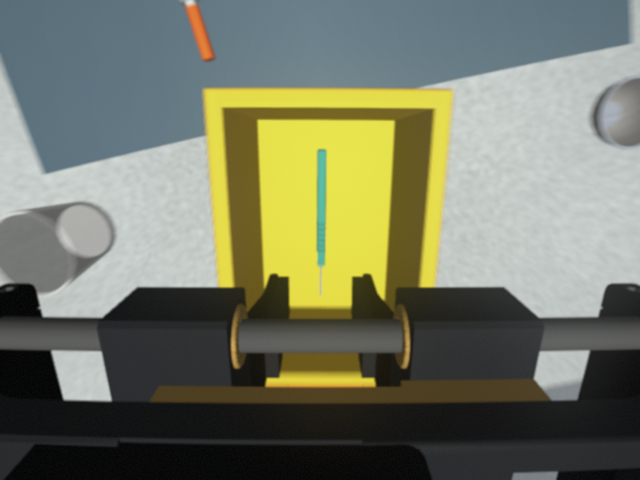

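Scalpel lies on the bin floor from (322,150) to (320,295). Next is the used syringe: mid (0.457, 0.164), length 142 mm measured against 144 mm given.

```bash
python3 -m pendant '[{"dx":0.15,"dy":0.07,"dz":0,"wx":0,"wy":0,"wz":-0.115,"gripper":0.055},{"dx":0.15,"dy":0.07,"dz":0,"wx":0,"wy":0,"wz":-0.115,"gripper":0.055},{"dx":0.15,"dy":0.07,"dz":0,"wx":0,"wy":0,"wz":-0.115,"gripper":0.055},{"dx":0.15,"dy":0.07,"dz":0,"wx":0,"wy":0,"wz":-0.115,"gripper":0.055},{"dx":0.15,"dy":0.07,"dz":0,"wx":0,"wy":0,"wz":-0.115,"gripper":0.055}]'; python3 -c "
from h import *
go(.457,.164,.16,84.6)"
```

```text
clock: 8.87
eef_pos: [0.5646, 0.0781, 0.1813]
tcp_rot: [-0.145, -3.135, -0.001]
ft_force: [0.2, -1.7, 0.6]
gripper_width: 0.0518
shift [0.115  0.0756 0.0217] turn [ 0.001 -0.003  0.002] | pos [0.5646 0.0781 0.1813] yaw 84.7 grip 0.0518 t 8.87 F [ 0.2 -1.7  0.6] q6 -2.08
```

```bash
python3 -m pendant '[{"dx":0.115,"dy":0.076,"dz":0.022,"wx":0,"wy":0,"wz":0,"gripper":0.055},{"dx":0.115,"dy":0.076,"dz":0.022,"wx":0,"wy":0,"wz":0,"gripper":0.055},{"dx":0.115,"dy":0.076,"dz":0.022,"wx":0,"wy":0,"wz":0,"gripper":0.055},{"dx":0.115,"dy":0.076,"dz":0.022,"wx":0,"wy":0,"wz":0,"gripper":0.055},{"dx":0.115,"dy":0.076,"dz":0.022,"wx":0,"wy":0,"wz":0,"gripper":0.055}]';python3 -m pendant '[{"dx":0,"dy":0,"dz":0.03,"wx":0,"wy":0,"wz":0,"gripper":0.055},{"dx":0,"dy":0,"dz":0.06,"wx":0,"wy":0,"wz":0,"gripper":0.055},{"dx":0,"dy":0,"dz":0.1,"wx":0,"wy":0,"wz":0,"gripper":0.055},{"dx":0,"dy":0,"dz":0.115,"wx":0,"wy":0,"wz":0,"gripper":0.055},{"dx":0,"dy":0,"dz":0.115,"wx":0,"wy":0,"wz":0,"gripper":0.055}]'; python3 -m pendant '[{"dx":0,"dy":0,"dz":0,"wx":0,"wy":0,"wz":0,"gripper":0.055},{"dx":0,"dy":0,"dz":0,"wx":0,"wy":0,"wz":0,"gripper":0.055},{"dx":0,"dy":0,"dz":0,"wx":0,"wy":0,"wz":0,"gripper":0.055}]';python3 - <<'E'
from h import *
c=camera("wrist"); im=c["img"]; cv2.imwrite("pics/w7.png",im)
go(.457,.164,.003,84.6)
E
```

```text
clock: 9.28
eef_pos: [0.4604, 0.1635, 0.1589]
tcp_rot: [-0.145, -3.137, 0.0]
ft_force: [-0.0, -0.6, 0.9]
gripper_width: 0.0549
clock: 9.7
eef_pos: [0.4614, 0.1603, 0.0406]
tcp_rot: [-0.153, -3.132, 0.008]
ft_force: [-0.4, -1.3, 0.5]
gripper_width: 0.055
clock: 9.95
eef_pos: [0.4646, 0.163, 0.0458]
tcp_rot: [0.151, 3.135, 0.004]
ft_force: [-0.7, -0.2, 0.5]
gripper_width: 0.0547
shift [0.0075 0.0003 0.0427] turn [ 0.003  0.003 -0.002] | pos [0.4643 0.1629 0.0457] yaw 84.5 grip 0.0547 t 10.0 F [-0.4 -0.8  0.3] q6 -2.34
```

View pics/w7.png

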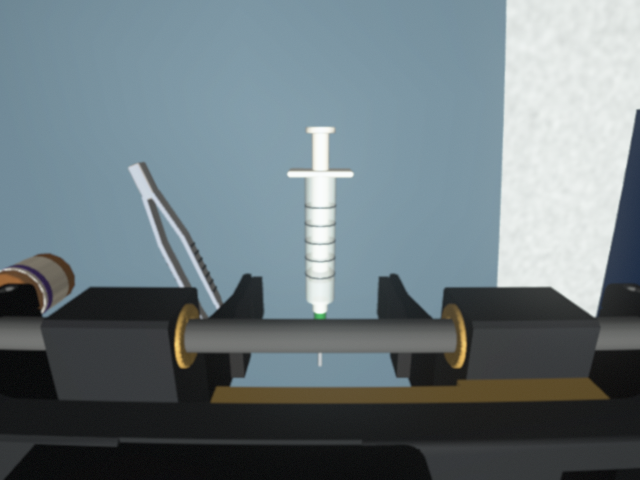

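```bash
python3 -m pendant '[{"dx":0.0075,"dy":0,"dz":0.015,"wx":0,"wy":0,"wz":0,"gripper":0.055},{"dx":0.0075,"dy":0,"dz":0.03,"wx":0,"wy":0,"wz":0,"gripper":0.055},{"dx":0.0075,"dy":0,"dz":0.0425,"wx":0,"wy":0,"wz":0,"gripper":0.055},{"dx":0.0075,"dy":0,"dz":0.0425,"wx":0,"wy":0,"wz":0,"gripper":0.055},{"dx":0.0075,"dy":0,"dz":0.0425,"wx":0,"wy":0,"wz":0,"gripper":0.055}]'; python3 -m pendant '[{"dx":0,"dy":0,"dz":0,"wx":0,"wy":0,"wz":0,"gripper":0.055},{"dx":0,"dy":0,"dz":0,"wx":0,"wy":0,"wz":0,"gripper":0.055},{"dx":0,"dy":0,"dz":0,"wx":0,"wy":0,"wz":0,"gripper":0.055}]'; python3 -c "
from h import *
go(.457,.164,.003,84.6)"
```

```text
clock: 10.42
eef_pos: [0.456, 0.1633, 0.0023]
tcp_rot: [0.151, 3.137, 0.001]
ft_force: [0.9, -0.2, 0.5]
gripper_width: 0.0549
clock: 10.67
eef_pos: [0.456, 0.1633, 0.0024]
tcp_rot: [0.151, 3.137, 0.002]
ft_force: [0.6, 0.4, 0.6]
gripper_width: 0.0546
shift [-0.001   0.0008 -0.0006] turn [ 0.001  0.001 -0.002] | pos [0.456  0.1633 0.0024] yaw 84.5 grip 0.0546 t 10.67 F [0.6 0.4 0.6] q6 -2.35
```

```bash
python3 -m pendant '[{"dx":0,"dy":0,"dz":0,"wx":0,"wy":0,"wz":0,"gripper":0.0},{"dx":0,"dy":0,"dz":0,"wx":0,"wy":0,"wz":0,"gripper":0.0},{"dx":0,"dy":0,"dz":0,"wx":0,"wy":0,"wz":0,"gripper":0},{"dx":0,"dy":0,"dz":0,"wx":0,"wy":0,"wz":0,"gripper":0},{"dx":0,"dy":0,"dz":0,"wx":0,"wy":0,"wz":0,"gripper":0}]';python3 -m pendant '[{"dx":0,"dy":0,"dz":0,"wx":0,"wy":0,"wz":0,"gripper":0.0},{"dx":0,"dy":0,"dz":0,"wx":0,"wy":0,"wz":0,"gripper":0.0},{"dx":0,"dy":0,"dz":0,"wx":0,"wy":0,"wz":0,"gripper":0},{"dx":0,"dy":0,"dz":0,"wx":0,"wy":0,"wz":0,"gripper":0},{"dx":0,"dy":0,"dz":0,"wx":0,"wy":0,"wz":0,"gripper":0}]'; python3 -m pendant '[{"dx":0,"dy":0,"dz":-0.02,"wx":0,"wy":0,"wz":0,"gripper":0.0},{"dx":0,"dy":0,"dz":-0.05,"wx":0,"wy":0,"wz":0,"gripper":0.0},{"dx":0,"dy":0,"dz":-0.09,"wx":0,"wy":0,"wz":0,"gripper":0},{"dx":0,"dy":0,"dz":-0.13,"wx":0,"wy":0,"wz":0,"gripper":0},{"dx":0,"dy":0,"dz":-0.17,"wx":0,"wy":0,"wz":0,"gripper":0}]'
python3 - <<'E'
from h import *
c=camera("wrist"); im=c["img"]; cv2.imwrite("pics/w8.png",im)
go(.709,-.0,.19,78)
E
```

```text
clock: 11.08
eef_pos: [0.4555, 0.163, 0.0016]
tcp_rot: [-0.151, -3.138, 0.0]
ft_force: [0.3, -0.2, 1.0]
gripper_width: 0.0298
clock: 11.5
eef_pos: [0.4556, 0.163, 0.0015]
tcp_rot: [-0.151, -3.138, 0.0]
ft_force: [-0.3, 0.7, -0.0]
gripper_width: 0.0158
clock: 11.92
eef_pos: [0.455, 0.1625, 0.1733]
tcp_rot: [-0.151, -3.137, 0.001]
ft_force: [0.6, 1.5, -0.6]
gripper_width: 0.0158
shift [-0.2636 -0.1409 -0.0056] turn [0.009 0.013 0.116] | pos [0.4599 0.165  0.182 ] yaw 84.6 grip 0.0163 t 11.97 F [1.5 0.3 5.6] q6 -2.35
```

View pics/w8.png

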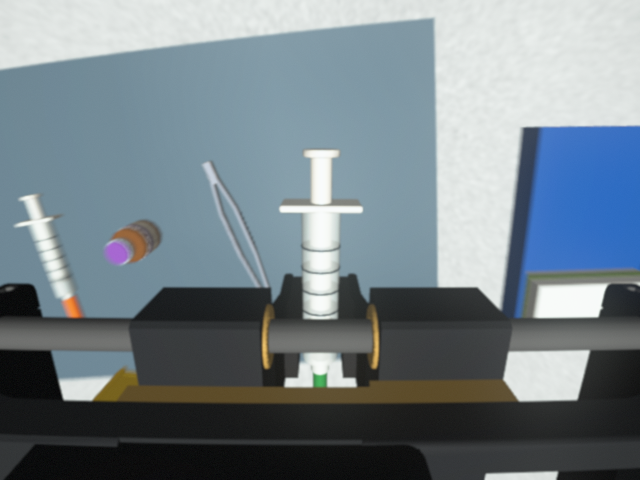

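```bash
python3 -m pendant '[{"dx":-0.15,"dy":-0.08,"dz":0,"wx":0,"wy":0,"wz":0.06,"gripper":0},{"dx":-0.15,"dy":-0.08,"dz":0,"wx":0,"wy":0,"wz":0.116,"gripper":0},{"dx":-0.15,"dy":-0.08,"dz":0,"wx":0,"wy":0,"wz":0.116,"gripper":0},{"dx":-0.15,"dy":-0.08,"dz":0,"wx":0,"wy":0,"wz":0.116,"gripper":0},{"dx":-0.15,"dy":-0.08,"dz":0,"wx":0,"wy":0,"wz":0.116,"gripper":0}]'; python3 -c "
from h import *
go(.708,0,.19,78)"
```

```text
clock: 12.38
eef_pos: [0.6016, 0.0656, 0.1703]
tcp_rot: [0.339, 3.122, -0.001]
ft_force: [1.0, 0.6, 0.3]
gripper_width: 0.0158
shift [-0.118  -0.0413 -0.0195] turn [-0.001  0.002 -0.007] | pos [0.6016 0.0656 0.1703] yaw 77.6 grip 0.0158 t 12.38 F [1.  0.6 0.3] q6 -2.16
```

```bash
python3 -m pendant '[{"dx":-0.118,"dy":-0.041,"dz":-0.015,"wx":0,"wy":0,"wz":0,"gripper":0},{"dx":-0.118,"dy":-0.041,"dz":-0.015,"wx":0,"wy":0,"wz":0,"gripper":0},{"dx":-0.118,"dy":-0.041,"dz":-0.015,"wx":0,"wy":0,"wz":0,"gripper":0},{"dx":-0.118,"dy":-0.041,"dz":-0.015,"wx":0,"wy":0,"wz":0,"gripper":0},{"dx":-0.118,"dy":-0.041,"dz":-0.015,"wx":0,"wy":0,"wz":0,"gripper":0}]'
python3 - <<'E'
from h import *
c=camera("wrist"); im=c["img"]; cv2.imwrite("pics/w9.png",im)
go(.708,0,.065,78)
E
```

```text
clock: 12.8
eef_pos: [0.7046, 0.0026, 0.1844]
tcp_rot: [-0.337, -3.121, 0.0]
ft_force: [-0.2, 0.9, -1.5]
gripper_width: 0.0162
shift [-0.0055 -0.0025  0.1198] turn [-0.    -0.003 -0.004] | pos [0.7035 0.0036 0.1848] yaw 77.8 grip 0.0158 t 12.85 F [-0.2  0.6 -0.6] q6 -2.02
```

View pics/w9.png

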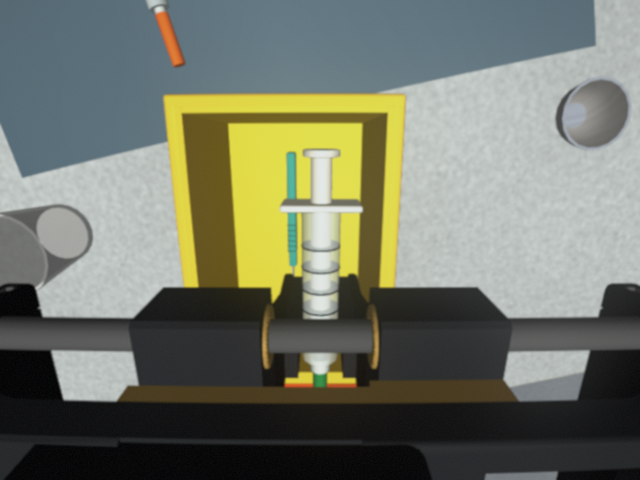

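Needle forward, syringe well inside the opening. Lowering and releasing.

```bash
python3 -m pendant '[{"dx":-0.003,"dy":-0.002,"dz":0.03,"wx":0,"wy":0,"wz":0,"gripper":0},{"dx":-0.003,"dy":-0.002,"dz":0.06,"wx":0,"wy":0,"wz":0,"gripper":0},{"dx":-0.003,"dy":-0.002,"dz":0.09,"wx":0,"wy":0,"wz":0,"gripper":0},{"dx":-0.003,"dy":-0.002,"dz":0.115,"wx":0,"wy":0,"wz":0,"gripper":0},{"dx":-0.003,"dy":-0.002,"dz":0.12,"wx":0,"wy":0,"wz":0,"gripper":0}]'; python3 -m pendant '[{"dx":0,"dy":0,"dz":0,"wx":0,"wy":0,"wz":0,"gripper":0},{"dx":0,"dy":0,"dz":0,"wx":0,"wy":0,"wz":0,"gripper":0.035},{"dx":0,"dy":0,"dz":0,"wx":0,"wy":0,"wz":0,"gripper":0.035},{"dx":0,"dy":0,"dz":0,"wx":0,"wy":0,"wz":0,"gripper":0.035},{"dx":0,"dy":0,"dz":0,"wx":0,"wy":0,"wz":0,"gripper":0.035}]'; python3 -m pendant '[{"dx":0,"dy":0,"dz":0,"wx":0,"wy":0,"wz":0,"gripper":0.035},{"dx":0,"dy":0,"dz":0,"wx":0,"wy":0,"wz":0,"gripper":0.035},{"dx":0,"dy":0,"dz":-0.04,"wx":0,"wy":0,"wz":0,"gripper":0.035},{"dx":0,"dy":0,"dz":-0.08,"wx":0,"wy":0,"wz":0,"gripper":0.035},{"dx":0,"dy":0,"dz":-0.12,"wx":0,"wy":0,"wz":0,"gripper":0.035}]'
python3 - <<'E'
from h import *
c=camera("wrist"); im=c["img"]; cv2.imwrite("pics/w10.png",im)
go(.461,.0865,.16,105.4)
E
```

```text
clock: 13.27
eef_pos: [0.7016, 0.0023, 0.0613]
tcp_rot: [-0.331, -3.114, 0.003]
ft_force: [-1.8, 0.2, -1.1]
gripper_width: 0.0161
clock: 13.68
eef_pos: [0.7073, 0.0017, 0.0686]
tcp_rot: [0.332, 3.121, 0.002]
ft_force: [0.1, 0.0, 0.2]
gripper_width: 0.0324
clock: 14.1
eef_pos: [0.7059, 0.0011, 0.1874]
tcp_rot: [-0.333, -3.122, 0.001]
ft_force: [1.1, -0.1, 0.4]
gripper_width: 0.0346
shift [0.2628 0.0314 0.0349] turn [-0.001  0.017 -0.479] | pos [0.7108 0.0009 0.1992] yaw 77.9 grip 0.035 t 14.15 F [ 2.3 -0.7  7.8] q6 -2.01
```

View pics/w10.png

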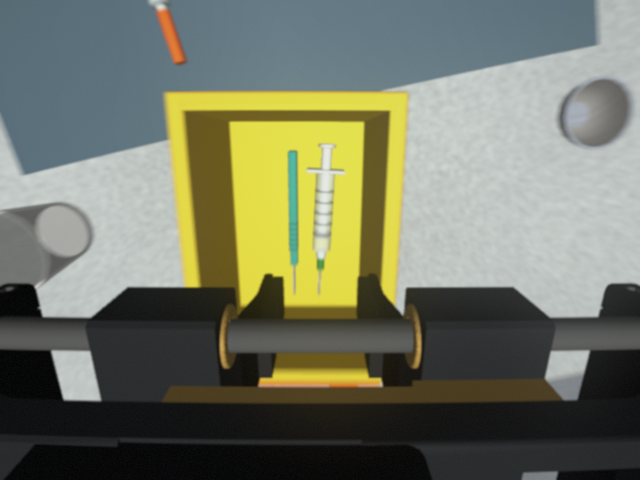

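Both sharps are in the bin: scalpel (290,150)-(294,293), syringe (327,147)-(319,293). On to the forceps: mid (0.460, 0.086), length 133 mm.

```bash
python3 -m pendant '[{"dx":0.15,"dy":0.018,"dz":0,"wx":0,"wy":0,"wz":-0.12,"gripper":0.05},{"dx":0.15,"dy":0.018,"dz":0,"wx":0,"wy":0,"wz":-0.24,"gripper":0.05},{"dx":0.15,"dy":0.018,"dz":0,"wx":0,"wy":0,"wz":-0.36,"gripper":0.05},{"dx":0.15,"dy":0.018,"dz":0,"wx":0,"wy":0,"wz":-0.47,"gripper":0.05},{"dx":0.15,"dy":0.018,"dz":0,"wx":0,"wy":0,"wz":-0.47,"gripper":0.05}]'; python3 -c "
from h import *
go(.4603,.0863,.16,105.4)"
```

```text
clock: 14.57
eef_pos: [0.5589, 0.0513, 0.1873]
tcp_rot: [0.412, -3.113, -0.002]
ft_force: [-0.6, -0.4, -0.4]
gripper_width: 0.0495
shift [0.0861 0.0594 0.0275] turn [ 0.001 -0.001 -0.006] | pos [0.5589 0.0513 0.1873] yaw 105.1 grip 0.0495 t 14.57 F [-0.6 -0.4 -0.4] q6 -1.69
```

```bash
python3 -m pendant '[{"dx":0.086,"dy":0.0595,"dz":0.027,"wx":0,"wy":0,"wz":-0.006,"gripper":0.05},{"dx":0.086,"dy":0.0595,"dz":0.027,"wx":0,"wy":0,"wz":-0.006,"gripper":0.05},{"dx":0.086,"dy":0.0595,"dz":0.027,"wx":0,"wy":0,"wz":-0.006,"gripper":0.05},{"dx":0.086,"dy":0.0595,"dz":0.067,"wx":0,"wy":0,"wz":-0.006,"gripper":0.05},{"dx":0.086,"dy":0.0595,"dz":0.107,"wx":0,"wy":0,"wz":-0.006,"gripper":0.05}]'; python3 -m pendant '[{"dx":0,"dy":0,"dz":0.03,"wx":0,"wy":0,"wz":0,"gripper":0.05},{"dx":0,"dy":0,"dz":0.04,"wx":0,"wy":0,"wz":0,"gripper":0.05},{"dx":0,"dy":0,"dz":0.04,"wx":0,"wy":0,"wz":0,"gripper":0.05},{"dx":0,"dy":0,"dz":0.04,"wx":0,"wy":0,"wz":0,"gripper":0.05},{"dx":0,"dy":0,"dz":0.04,"wx":0,"wy":0,"wz":0,"gripper":0.05}]';python3 - <<'E'
from h import *
c=camera("wrist"); im=c["img"]; cv2.imwrite("pics/w11.png",im)
go(.4603,.0863,.003,105.4)
E
```

```text
clock: 14.98
eef_pos: [0.4668, 0.0878, 0.0814]
tcp_rot: [-0.414, 3.105, 0.005]
ft_force: [0.7, 1.0, -0.5]
gripper_width: 0.05
clock: 15.4
eef_pos: [0.4666, 0.0867, 0.0406]
tcp_rot: [-0.413, 3.112, 0.001]
ft_force: [0.1, -0.7, 0.3]
gripper_width: 0.0501
shift [0.0064 0.0012 0.0378] turn [ 0.001  0.003 -0.005] | pos [0.4666 0.0868 0.0408] yaw 105.1 grip 0.05 t 15.45 F [-0.2  0.5 -0.8] q6 -1.83
```

View pics/w11.png

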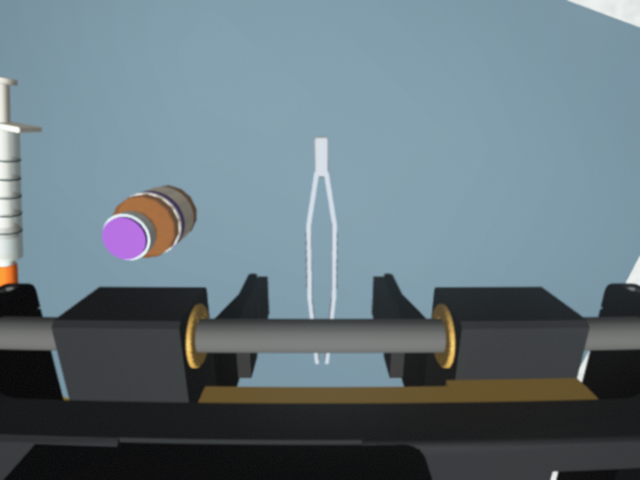

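```bash
python3 -m pendant '[{"dx":0.0064,"dy":0.001,"dz":0.015,"wx":0,"wy":0,"wz":-0.005,"gripper":0.05},{"dx":0.0064,"dy":0.001,"dz":0.03,"wx":0,"wy":0,"wz":-0.005,"gripper":0.05},{"dx":0.0064,"dy":0.001,"dz":0.0375,"wx":0,"wy":0,"wz":-0.005,"gripper":0.05},{"dx":0.0064,"dy":0.001,"dz":0.0375,"wx":0,"wy":0,"wz":-0.005,"gripper":0.05},{"dx":0.0064,"dy":0.001,"dz":0.0375,"wx":0,"wy":0,"wz":-0.005,"gripper":0.05}]'; python3 -m pendant '[{"dx":0,"dy":0,"dz":0,"wx":0,"wy":0,"wz":0,"gripper":0.0},{"dx":0,"dy":0,"dz":0,"wx":0,"wy":0,"wz":0,"gripper":0.0},{"dx":0,"dy":0,"dz":0,"wx":0,"wy":0,"wz":0,"gripper":0},{"dx":0,"dy":0,"dz":0,"wx":0,"wy":0,"wz":0,"gripper":0},{"dx":0,"dy":0,"dz":0,"wx":0,"wy":0,"wz":0,"gripper":0}]';python3 -m pendant '[{"dx":0,"dy":0,"dz":0,"wx":0,"wy":0,"wz":0,"gripper":0.0},{"dx":0,"dy":0,"dz":0,"wx":0,"wy":0,"wz":0,"gripper":0.0},{"dx":0,"dy":0,"dz":0,"wx":0,"wy":0,"wz":0,"gripper":0},{"dx":0,"dy":0,"dz":0,"wx":0,"wy":0,"wz":0,"gripper":0},{"dx":0,"dy":0,"dz":0,"wx":0,"wy":0,"wz":0,"gripper":0}]'
```

```text
clock: 15.87
eef_pos: [0.4595, 0.0858, 0.0027]
tcp_rot: [-0.421, 3.112, 0.0]
ft_force: [0.2, 0.2, 0.4]
gripper_width: 0.0498
clock: 16.28
eef_pos: [0.459, 0.0856, 0.0023]
tcp_rot: [-0.421, 3.113, 0.0]
ft_force: [0.3, -0.5, 0.7]
gripper_width: 0.0243
clock: 16.7
eef_pos: [0.4588, 0.0855, 0.0022]
tcp_rot: [-0.421, 3.113, 0.0]
ft_force: [-0.2, 0.8, 2.5]
gripper_width: 0.016
```

```bash
python3 -m pendant '[{"dx":0,"dy":0,"dz":-0.02,"wx":0,"wy":0,"wz":0,"gripper":0.0},{"dx":0,"dy":0,"dz":-0.05,"wx":0,"wy":0,"wz":0,"gripper":0.0},{"dx":0,"dy":0,"dz":-0.09,"wx":0,"wy":0,"wz":0,"gripper":0},{"dx":0,"dy":0,"dz":-0.13,"wx":0,"wy":0,"wz":0,"gripper":0},{"dx":0,"dy":0,"dz":-0.16,"wx":0,"wy":0,"wz":0,"gripper":0}]'
python3 - <<'E'
from h import *
c=camera("wrist"); im=c["img"]; cv2.imwrite("pics/w12.png",im)
go(.481,-.389,.16,7)
E
```

```text
clock: 17.12
eef_pos: [0.4594, 0.0856, 0.1651]
tcp_rot: [-0.421, 3.11, 0.001]
ft_force: [0.9, 0.8, 0.3]
gripper_width: 0.0157
shift [ 0.1099 -0.4634  0.0085] turn [-0.009  0.012 -1.422] | pos [0.4628 0.0869 0.1706] yaw 105.5 grip 0.0158 t 17.17 F [ 1.5 -0.2  4.3] q6 -1.84
```

View pics/w12.png

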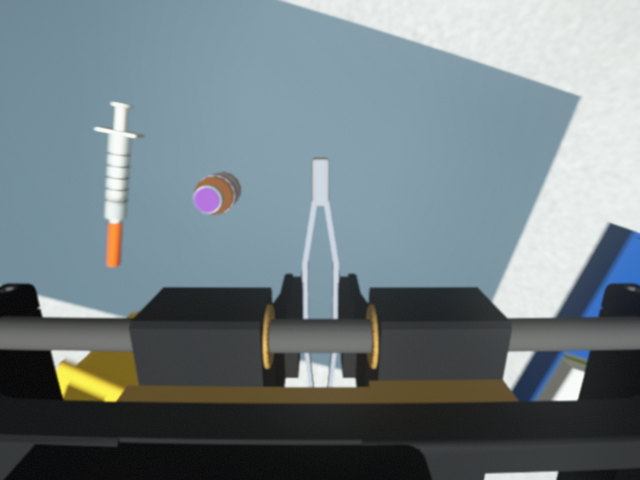

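```bash
python3 -m pendant '[{"dx":0.05,"dy":-0.2,"dz":0,"wx":0,"wy":0,"wz":-0.12,"gripper":0},{"dx":0.05,"dy":-0.2,"dz":0,"wx":0,"wy":0,"wz":-0.24,"gripper":0},{"dx":0.05,"dy":-0.2,"dz":0,"wx":0,"wy":0,"wz":-0.36,"gripper":0},{"dx":0.05,"dy":-0.2,"dz":0,"wx":0,"wy":0,"wz":-0.48,"gripper":0},{"dx":0.05,"dy":-0.2,"dz":0,"wx":0,"wy":0,"wz":-0.6,"gripper":0}]'; python3 -c "
from h import *
go(.481,-.389,.16,7)"
```

```text
clock: 17.58
eef_pos: [0.463, -0.0941, 0.1617]
tcp_rot: [1.23, -2.89, -0.001]
ft_force: [1.1, 0.1, -0.6]
gripper_width: 0.016
shift [ 0.2    -0.2175  0.0016] turn [ 0.     0.    -0.888] | pos [ 0.463  -0.0941  0.1617] yaw 136.1 grip 0.016 t 17.58 F [ 1.1  0.1 -0.6] q6 -0.91
```

```bash
python3 -m pendant '[{"dx":0.13,"dy":-0.14,"dz":0,"wx":0,"wy":0,"wz":-0.12,"gripper":0},{"dx":0.13,"dy":-0.14,"dz":0,"wx":0,"wy":0,"wz":-0.24,"gripper":0},{"dx":0.13,"dy":-0.14,"dz":0,"wx":0,"wy":0,"wz":-0.36,"gripper":0},{"dx":0.13,"dy":-0.14,"dz":0,"wx":0,"wy":0,"wz":-0.48,"gripper":0},{"dx":0.13,"dy":-0.14,"dz":0,"wx":0,"wy":0,"wz":-0.6,"gripper":0}]'; python3 -c "
from h import *
go(.481,-.389,.16,7)"
```

```text
clock: 18.0
eef_pos: [0.4725, -0.2753, 0.1614]
tcp_rot: [1.957, -2.457, -0.001]
ft_force: [-0.1, 0.8, -0.5]
gripper_width: 0.0161
shift [ 0.1089 -0.0337  0.0013] turn [ 0.001  0.    -0.348] | pos [ 0.4725 -0.2753  0.1614] yaw 167.1 grip 0.0161 t 18.0 F [-0.1  0.8 -0.5] q6 0.01
```

```bash
python3 -m pendant '[{"dx":0.109,"dy":-0.034,"dz":0,"wx":0,"wy":0,"wz":-0.12,"gripper":0},{"dx":0.109,"dy":-0.034,"dz":0,"wx":0,"wy":0,"wz":-0.24,"gripper":0},{"dx":0.109,"dy":-0.034,"dz":0,"wx":0,"wy":0,"wz":-0.348,"gripper":0},{"dx":0.109,"dy":-0.034,"dz":0,"wx":0,"wy":0,"wz":-0.348,"gripper":0},{"dx":0.109,"dy":-0.034,"dz":0,"wx":0,"wy":0,"wz":-0.348,"gripper":0}]'
python3 - <<'E'
from h import *
c=camera("wrist"); im=c["img"]; cv2.imwrite("pics/w13.png",im)
c=camera("top"); im=c["img"]; cv2.imwrite("pics/t13.png",im)
go(.481,-.389,.006,7)
E
```

```text
clock: 18.42
eef_pos: [0.4803, -0.3891, 0.1603]
tcp_rot: [2.343, -2.092, -0.004]
ft_force: [-0.3, -0.1, -1.9]
gripper_width: 0.0158
shift [ 0.0022 -0.0004  0.1551] turn [ 0.001  0.001 -0.006] | pos [ 0.4806 -0.3871  0.1611] yaw -173.4 grip 0.016 t 18.52 F [ 0.3 -0.2  0.1] q6 0.53
```

View pics/w13.png

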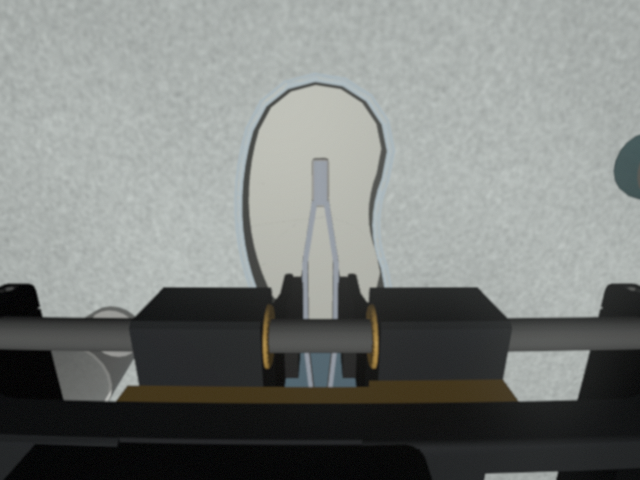

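View pics/t13.png

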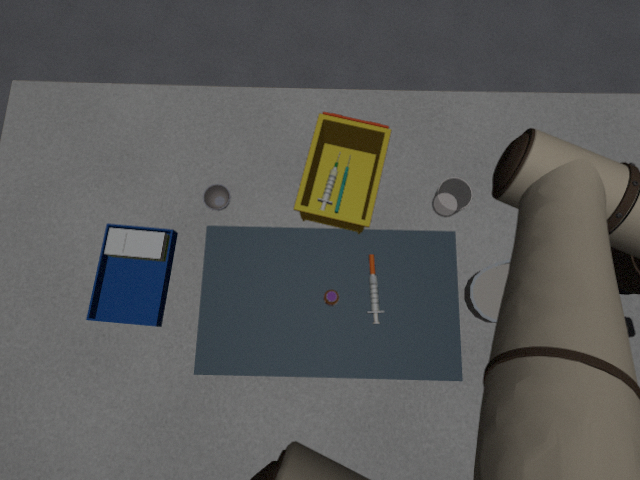

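Run:
```python
from h import *
c=camera("wrist")
P=plane(c,[(318,83),(246,190),(373,218),(386,150)],.042); print("end, left(+x), notch, lobe",P[:,:2].round(4))
# in assumed dish frame
o=np.array([.479,-.389]);th=np.radians(7);A=np.array([[np.cos(th),np.sin(th)],[-np.sin(th),np.cos(th)]])
print((P[:,:2]-o)@A.T)
go(.481,-.389,.006,7)
```

```text
end, left(+x), notch, lobe [[ 0.4947 -0.494 ]
 [ 0.5409 -0.4114]
 [ 0.4407 -0.4007]
 [ 0.439  -0.4534]]
[[ 0.00279893 -0.10610292]
 [ 0.0586668  -0.02976961]
 [-0.03944853 -0.00693973]
 [-0.04749673 -0.05901359]]
shift [0.0025 0.     0.1556] turn [ 0.001  0.001 -0.005] | pos [ 0.4809 -0.3866  0.1616] yaw -173.3 grip 0.0159 t 18.57 F [-0.4  0.4 -0.7] q6 0.53
```

Dish points agree with my dish frame to a few mm: notch x≈-39 against -42, end y≈-106 against -110. Lowering the forceps.

```bash
python3 -m pendant '[{"dx":0,"dy":0,"dz":0.03,"wx":0,"wy":0,"wz":0,"gripper":0},{"dx":0,"dy":0,"dz":0.06,"wx":0,"wy":0,"wz":0,"gripper":0},{"dx":0,"dy":0,"dz":0.09,"wx":0,"wy":0,"wz":0,"gripper":0},{"dx":0,"dy":0,"dz":0.105,"wx":0,"wy":0,"wz":0,"gripper":0},{"dx":0,"dy":0,"dz":0.105,"wx":0,"wy":0,"wz":0,"gripper":0}]'; python3 -m pendant '[{"dx":0,"dy":0,"dz":0,"wx":0,"wy":0,"wz":0,"gripper":0},{"dx":0,"dy":0,"dz":0,"wx":0,"wy":0,"wz":0,"gripper":0},{"dx":0,"dy":0,"dz":0,"wx":0,"wy":0,"wz":0,"gripper":0},{"dx":0,"dy":0,"dz":0,"wx":0,"wy":0,"wz":0,"gripper":0},{"dx":0,"dy":0,"dz":0,"wx":0,"wy":0,"wz":0,"gripper":0}]'; python3 -c "
from h import *
go(.481,-.387,.0065,7)"
```

```text
clock: 18.98
eef_pos: [0.4787, -0.3846, 0.0532]
tcp_rot: [2.347, -2.086, -0.013]
ft_force: [-0.1, 0.2, 0.1]
gripper_width: 0.0159
clock: 19.4
eef_pos: [0.4818, -0.3878, 0.0585]
tcp_rot: [-2.347, 2.087, -0.004]
ft_force: [0.0, 1.3, 0.1]
gripper_width: 0.0159
shift [-0.001   0.0008  0.052 ] turn [-0.002 -0.001 -0.005] | pos [ 0.4818 -0.3878  0.0585] yaw -173.3 grip 0.0159 t 19.4 F [0.  1.3 0.1] q6 0.53
```

```bash
python3 -m pendant '[{"dx":0,"dy":0,"dz":0.015,"wx":0,"wy":0,"wz":0,"gripper":0},{"dx":0,"dy":0,"dz":0.03,"wx":0,"wy":0,"wz":0,"gripper":0},{"dx":0,"dy":0,"dz":0.042,"wx":0,"wy":0,"wz":0,"gripper":0},{"dx":0,"dy":0,"dz":0.05,"wx":0,"wy":0,"wz":0,"gripper":0},{"dx":0,"dy":0,"dz":0.051,"wx":0,"wy":0,"wz":0,"gripper":0}]'; python3 -m pendant '[{"dx":0,"dy":0,"dz":0,"wx":0,"wy":0,"wz":0,"gripper":0},{"dx":0,"dy":0,"dz":0,"wx":0,"wy":0,"wz":0,"gripper":0},{"dx":0,"dy":0,"dz":0,"wx":0,"wy":0,"wz":0,"gripper":0},{"dx":0,"dy":0,"dz":0,"wx":0,"wy":0,"wz":0,"gripper":0}]'
```

```text
clock: 19.82
eef_pos: [0.4808, -0.3875, 0.0052]
tcp_rot: [2.347, -2.087, -0.002]
ft_force: [-0.1, -0.2, 0.3]
gripper_width: 0.0159
clock: 20.15
eef_pos: [0.4815, -0.3878, 0.0067]
tcp_rot: [-2.347, 2.087, -0.002]
ft_force: [0.2, 0.3, 0.4]
gripper_width: 0.0157
```

```bash
python3 -m pendant '[{"dx":0,"dy":0,"dz":0,"wx":0,"wy":0,"wz":0,"gripper":0.04},{"dx":0,"dy":0,"dz":0,"wx":0,"wy":0,"wz":0,"gripper":0.04},{"dx":0,"dy":0,"dz":0,"wx":0,"wy":0,"wz":0,"gripper":0.04},{"dx":0,"dy":0,"dz":0,"wx":0,"wy":0,"wz":0,"gripper":0.04},{"dx":0,"dy":0,"dz":0,"wx":0,"wy":0,"wz":0,"gripper":0.04}]'; python3 -m pendant '[{"dx":0,"dy":0,"dz":-0.02,"wx":0,"wy":0,"wz":0,"gripper":0.04},{"dx":0,"dy":0,"dz":-0.05,"wx":0,"wy":0,"wz":0,"gripper":0.04},{"dx":0,"dy":0,"dz":-0.09,"wx":0,"wy":0,"wz":0,"gripper":0.04},{"dx":0,"dy":0,"dz":-0.13,"wx":0,"wy":0,"wz":0,"gripper":0.04},{"dx":0,"dy":0,"dz":-0.16,"wx":0,"wy":0,"wz":0,"gripper":0.04}]'
python3 - <<'E'
from h import *
c=camera("wrist"); im=c["img"]; cv2.imwrite("pics/w14.png",im)
go(.458,-.003,.17,95)
E
```

```text
clock: 20.57
eef_pos: [0.4812, -0.3876, 0.0061]
tcp_rot: [-2.348, 2.088, -0.0]
ft_force: [-0.6, 0.1, 0.5]
gripper_width: 0.038
clock: 20.98
eef_pos: [0.4819, -0.3882, 0.1698]
tcp_rot: [-2.348, 2.087, -0.006]
ft_force: [0.9, -1.6, 1.0]
gripper_width: 0.0403
shift [-0.3878 -0.0194  0.0025] turn [-1.000e-03 -1.700e-02 -1.539e+00] | pos [ 0.4847 -0.3903  0.1765] yaw -173.2 grip 0.0399 t 21.03 F [ 1.2 -1.4  5.3] q6 0.53
```

View pics/w14.png

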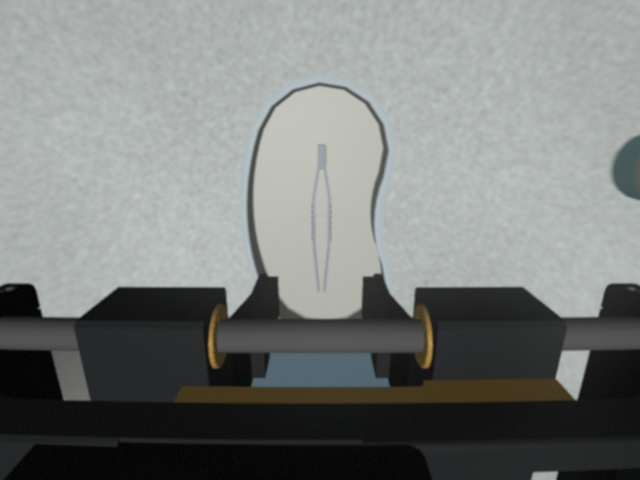

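Forceps lie flat on the dish floor, from (322,145) to (322,292). Now to the vial.

```bash
python3 -m pendant '[{"dx":-0.16,"dy":-0.008,"dz":0,"wx":0,"wy":0,"wz":-0.12,"gripper":0.06},{"dx":-0.16,"dy":-0.008,"dz":0,"wx":0,"wy":0,"wz":-0.24,"gripper":0.06},{"dx":-0.16,"dy":-0.008,"dz":0,"wx":0,"wy":0,"wz":-0.36,"gripper":0.06},{"dx":-0.16,"dy":-0.008,"dz":0,"wx":0,"wy":0,"wz":-0.48,"gripper":0.06},{"dx":-0.16,"dy":-0.008,"dz":0,"wx":0,"wy":0,"wz":-0.6,"gripper":0.06}]'; python3 -c "
from h import *
go(.458,-.003,.17,86)"
```

```text
clock: 21.45
eef_pos: [0.4693, -0.2232, 0.1662]
tcp_rot: [-2.866, 1.285, 0.002]
ft_force: [1.3, -0.2, 0.3]
gripper_width: 0.0588
shift [-0.1719 -0.1381 -0.0035] turn [-0.001  0.001 -0.773] | pos [ 0.4693 -0.2232  0.1662] yaw -138.3 grip 0.0588 t 21.45 F [ 1.3 -0.2  0.3] q6 0.86
```

```bash
python3 -m pendant '[{"dx":-0.14,"dy":-0.112,"dz":0,"wx":0,"wy":0,"wz":-0.12,"gripper":0.06},{"dx":-0.14,"dy":-0.112,"dz":0,"wx":0,"wy":0,"wz":-0.24,"gripper":0.06},{"dx":-0.14,"dy":-0.112,"dz":0,"wx":0,"wy":0,"wz":-0.36,"gripper":0.06},{"dx":-0.14,"dy":-0.112,"dz":0,"wx":0,"wy":0,"wz":-0.48,"gripper":0.06},{"dx":-0.14,"dy":-0.112,"dz":0,"wx":0,"wy":0,"wz":-0.6,"gripper":0.06}]'; python3 -c "
from h import *
go(.458,-.003,.12,86)"
```

```text
clock: 21.87
eef_pos: [0.4624, -0.045, 0.1662]
tcp_rot: [-3.117, 0.382, -0.001]
ft_force: [-0.6, -0.6, -0.6]
gripper_width: 0.0599
shift [-0.0144 -0.0396  0.0463] turn [-0.001 -0.001 -0.174] | pos [ 0.4624 -0.045   0.1662] yaw -104.0 grip 0.0599 t 21.87 F [-0.6 -0.6 -0.6] q6 1.07
```

```bash
python3 -m pendant '[{"dx":-0.0144,"dy":-0.0396,"dz":0,"wx":0,"wy":0,"wz":-0.12,"gripper":0.06},{"dx":-0.0144,"dy":-0.0396,"dz":0.01,"wx":0,"wy":0,"wz":-0.174,"gripper":0.06},{"dx":-0.0144,"dy":-0.0396,"dz":0.03,"wx":0,"wy":0,"wz":-0.174,"gripper":0.06},{"dx":-0.0144,"dy":-0.0396,"dz":0.046,"wx":0,"wy":0,"wz":-0.174,"gripper":0.06},{"dx":-0.0144,"dy":-0.0396,"dz":0.046,"wx":0,"wy":0,"wz":-0.174,"gripper":0.06}]'; python3 -m pendant '[{"dx":0,"dy":0,"dz":0,"wx":0,"wy":0,"wz":0,"gripper":0.06},{"dx":0,"dy":0,"dz":0,"wx":0,"wy":0,"wz":0,"gripper":0.06},{"dx":0,"dy":0,"dz":0,"wx":0,"wy":0,"wz":0,"gripper":0.06},{"dx":0,"dy":0,"dz":0,"wx":0,"wy":0,"wz":0,"gripper":0.06}]'
python3 - <<'E'
from h import *
c=camera("wrist"); im=c["img"]; cv2.imwrite("pics/w15.png",im)
H,S,V=cv2.split(cv2.cvtColor(im,cv2.COLOR_BGR2HSV))
for s,ce,px in blobs((H>125)&(H<160)&(S>60),60): print(s,ce,plane(c,[ce],.052).round(4), plane(c,[(s[0]+s[2]/2,s[1]+s[3]/2)],.052).round(4))
go(.458,-.003,.012,86)
E
```

```text
clock: 22.28
eef_pos: [0.4563, -0.0068, 0.1173]
tcp_rot: [3.138, -0.125, -0.01]
ft_force: [0.1, -0.3, -0.4]
gripper_width: 0.06
clock: 22.62
eef_pos: [0.4595, -0.0067, 0.121]
tcp_rot: [-3.138, 0.126, -0.003]
ft_force: [-0.5, -0.9, 0.5]
gripper_width: 0.06
[302 239  28  27 605] [315.21487603 252.00330579] [[ 0.4586 -0.0031  0.052 ]] [[ 0.4582 -0.0036  0.052 ]]
shift [-0.0019 -0.0035  0.1089] turn [-0.001 -0.002 -0.01 ] | pos [ 0.4594 -0.0067  0.1209] yaw -94.6 grip 0.0604 t 22.67 F [-0.3  0.9  0.7] q6 1.15
```

View pics/w15.png

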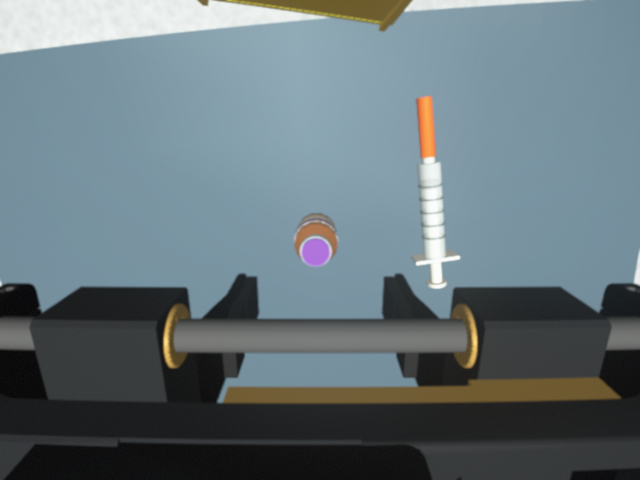

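Vial cap at (315,252) gives (0.4585, -0.0033), which matches the top view. Align and descend.

```bash
python3 -m pendant '[{"dx":-0.0015,"dy":-0.0035,"dz":0,"wx":0,"wy":0,"wz":-0.01,"gripper":0.06},{"dx":-0.0015,"dy":-0.0035,"dz":0.02,"wx":0,"wy":0,"wz":-0.01,"gripper":0.06},{"dx":-0.0015,"dy":-0.0035,"dz":0.04,"wx":0,"wy":0,"wz":-0.01,"gripper":0.06},{"dx":-0.0015,"dy":-0.0035,"dz":0.06,"wx":0,"wy":0,"wz":-0.01,"gripper":0.06},{"dx":-0.0015,"dy":-0.0035,"dz":0.08,"wx":0,"wy":0,"wz":-0.01,"gripper":0.06}]'; python3 -m pendant '[{"dx":0,"dy":0,"dz":0.02,"wx":0,"wy":0,"wz":0,"gripper":0.06},{"dx":0,"dy":0,"dz":0.034,"wx":0,"wy":0,"wz":0,"gripper":0.06},{"dx":0,"dy":0,"dz":0.034,"wx":0,"wy":0,"wz":0,"gripper":0.06},{"dx":0,"dy":0,"dz":0.034,"wx":0,"wy":0,"wz":0,"gripper":0.06},{"dx":0,"dy":0,"dz":0.034,"wx":0,"wy":0,"wz":0,"gripper":0.06}]';python3 -c "
from h import *
go(.4585,-.0033,.005,86)"
```

```text
clock: 23.08
eef_pos: [0.458, -0.0028, 0.0398]
tcp_rot: [-3.139, 0.109, -0.002]
ft_force: [-0.8, -0.7, 0.2]
gripper_width: 0.0601
clock: 23.5
eef_pos: [0.4585, -0.0028, 0.0069]
tcp_rot: [-3.139, 0.109, -0.003]
ft_force: [0.0, -1.1, 0.2]
gripper_width: 0.0603
shift [0.0001 0.0005 0.0019] turn [-0.001 -0.002  0.001] | pos [ 0.4585 -0.0028  0.0069] yaw -94.0 grip 0.0603 t 23.5 F [ 0.  -1.1  0.2] q6 1.15
```

```bash
python3 -m pendant '[{"dx":0,"dy":0,"dz":0.002,"wx":0,"wy":0,"wz":0,"gripper":0.0},{"dx":0,"dy":0,"dz":0.002,"wx":0,"wy":0,"wz":0,"gripper":0.0},{"dx":0,"dy":0,"dz":0.002,"wx":0,"wy":0,"wz":0,"gripper":0},{"dx":0,"dy":0,"dz":0.002,"wx":0,"wy":0,"wz":0,"gripper":0},{"dx":0,"dy":0,"dz":0.002,"wx":0,"wy":0,"wz":0,"gripper":0}]';python3 -m pendant '[{"dx":0,"dy":0,"dz":0,"wx":0,"wy":0,"wz":0,"gripper":0.0},{"dx":0,"dy":0,"dz":0,"wx":0,"wy":0,"wz":0,"gripper":0.0},{"dx":0,"dy":0,"dz":0,"wx":0,"wy":0,"wz":0,"gripper":0},{"dx":0,"dy":0,"dz":0,"wx":0,"wy":0,"wz":0,"gripper":0},{"dx":0,"dy":0,"dz":0,"wx":0,"wy":0,"wz":0,"gripper":0}]'; python3 -m pendant '[{"dx":0,"dy":0,"dz":-0.01,"wx":0,"wy":0,"wz":0,"gripper":0.0},{"dx":0,"dy":0,"dz":-0.03,"wx":0,"wy":0,"wz":0,"gripper":0.0},{"dx":0,"dy":0,"dz":-0.06,"wx":0,"wy":0,"wz":0,"gripper":0},{"dx":0,"dy":0,"dz":-0.09,"wx":0,"wy":0,"wz":0,"gripper":0},{"dx":0,"dy":0,"dz":-0.11,"wx":0,"wy":0,"wz":0,"gripper":0}]'
python3 - <<'E'
from h import *
c=camera("wrist"); im=c["img"]; cv2.imwrite("pics/w16.png",im)
go(.462,.4105,.115,86)
E
```

```text
clock: 23.92
eef_pos: [0.4578, -0.003, 0.0044]
tcp_rot: [-3.139, 0.11, -0.001]
ft_force: [0.0, -0.6, -0.5]
gripper_width: 0.0346
clock: 24.33
eef_pos: [0.4577, -0.0031, 0.0043]
tcp_rot: [-3.14, 0.109, -0.0]
ft_force: [-0.1, 0.4, 3.6]
gripper_width: 0.0301
clock: 24.75
eef_pos: [0.4583, -0.0029, 0.1162]
tcp_rot: [-3.139, 0.109, -0.004]
ft_force: [0.6, -0.0, -0.2]
gripper_width: 0.0301
shift [-0.027  -0.412   0.0053] turn [-0.003 -0.009  0.001] | pos [ 0.4607 -0.0024  0.1194] yaw -93.9 grip 0.0302 t 24.8 F [1.6 0.4 1.8] q6 1.15
```

View pics/w16.png

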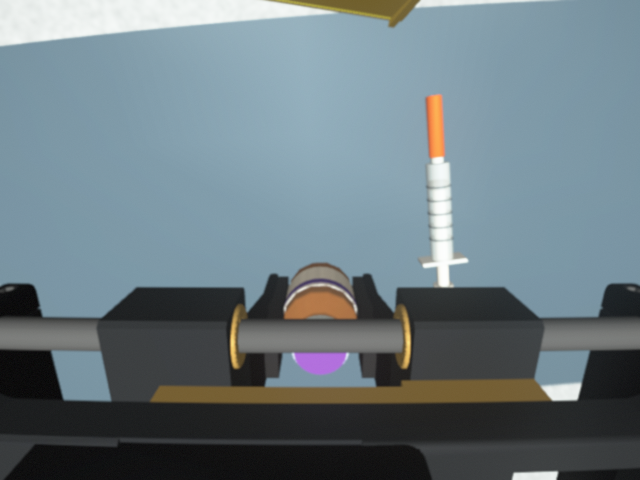

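```bash
python3 -m pendant '[{"dx":-0.002,"dy":-0.03,"dz":0,"wx":0,"wy":0,"wz":0,"gripper":0},{"dx":-0.005,"dy":-0.07,"dz":0,"wx":0,"wy":0,"wz":0,"gripper":0},{"dx":-0.007,"dy":-0.11,"dz":0,"wx":0,"wy":0,"wz":0,"gripper":0},{"dx":-0.01,"dy":-0.15,"dz":0,"wx":0,"wy":0,"wz":0,"gripper":0},{"dx":-0.012,"dy":-0.19,"dz":0,"wx":0,"wy":0,"wz":0,"gripper":0}]'; python3 -m pendant '[{"dx":-0.002,"dy":-0.04,"dz":0,"wx":0,"wy":0,"wz":0,"gripper":0},{"dx":-0.005,"dy":-0.08,"dz":0,"wx":0,"wy":0,"wz":0,"gripper":0},{"dx":-0.007,"dy":-0.12,"dz":0,"wx":0,"wy":0,"wz":0,"gripper":0},{"dx":-0.01,"dy":-0.15,"dz":0,"wx":0,"wy":0,"wz":0,"gripper":0},{"dx":-0.012,"dy":-0.17,"dz":0,"wx":0,"wy":0,"wz":0,"gripper":0}]'; python3 -c "
from h import *
go(.462,.4105,.115,86)"
```

```text
clock: 25.22
eef_pos: [0.4581, 0.1888, 0.1136]
tcp_rot: [3.139, -0.11, -0.001]
ft_force: [0.8, -1.0, -1.1]
gripper_width: 0.03
clock: 25.63
eef_pos: [0.4583, 0.3608, 0.113]
tcp_rot: [-3.14, 0.106, 0.0]
ft_force: [0.0, -0.6, -0.7]
gripper_width: 0.0302
shift [ 0.0004 -0.0498 -0.002 ] turn [-0.     0.     0.002] | pos [0.4583 0.3608 0.113 ] yaw -93.9 grip 0.0302 t 25.63 F [ 0.  -0.6 -0.7] q6 0.56
```

```bash
python3 -m pendant '[{"dx":0,"dy":-0.025,"dz":0,"wx":0,"wy":0,"wz":0,"gripper":0},{"dx":0,"dy":-0.045,"dz":0,"wx":0,"wy":0,"wz":0,"gripper":0},{"dx":0,"dy":-0.05,"dz":0,"wx":0,"wy":0,"wz":0,"gripper":0},{"dx":0,"dy":-0.05,"dz":0,"wx":0,"wy":0,"wz":0,"gripper":0},{"dx":0,"dy":-0.05,"dz":0,"wx":0,"wy":0,"wz":0,"gripper":0}]'
python3 - <<'E'
from h import *
c=camera("wrist"); im=c["img"]; cv2.imwrite("pics/w17.png",im)
c=camera("scene"); im=c["img"]; cv2.imwrite("pics/s17.png",im)
go(.462,.4105,.0085,86)
E
```

```text
clock: 26.05
eef_pos: [0.4617, 0.4068, 0.1131]
tcp_rot: [3.138, -0.11, -0.002]
ft_force: [-0.1, -0.3, 0.3]
gripper_width: 0.0304
shift [-0.0002 -0.0044  0.1052] turn [ 0.001  0.001 -0.001] | pos [0.462  0.4063 0.1137] yaw -94.1 grip 0.03 t 26.15 F [-0.2  0.2 -0.4] q6 0.52
```

View pics/w17.png

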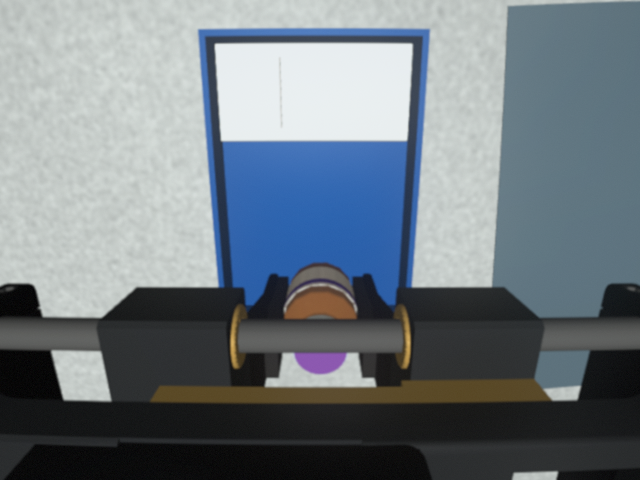

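View pics/s17.png

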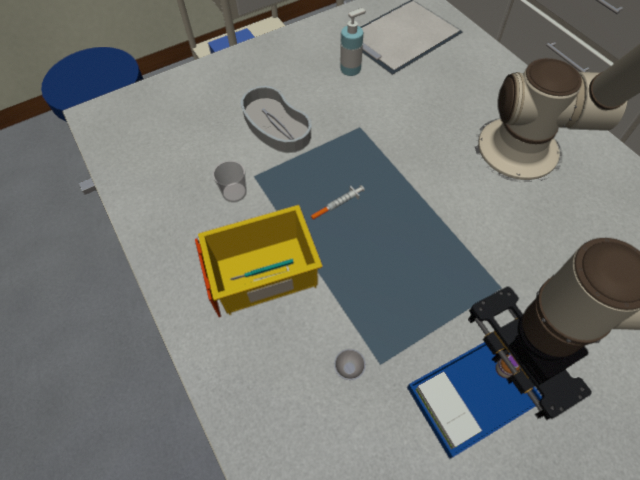

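```bash
python3 -m pendant '[{"dx":0,"dy":-0.003,"dz":0.02,"wx":0,"wy":0,"wz":0,"gripper":0},{"dx":0,"dy":-0.003,"dz":0.04,"wx":0,"wy":0,"wz":0,"gripper":0},{"dx":0,"dy":-0.003,"dz":0.06,"wx":0,"wy":0,"wz":0,"gripper":0},{"dx":0,"dy":-0.003,"dz":0.075,"wx":0,"wy":0,"wz":0,"gripper":0},{"dx":0,"dy":-0.003,"dz":0.08,"wx":0,"wy":0,"wz":0,"gripper":0}]'; python3 -m pendant '[{"dx":0,"dy":0,"dz":0,"wx":0,"wy":0,"wz":0,"gripper":0},{"dx":0,"dy":0,"dz":0,"wx":0,"wy":0,"wz":0,"gripper":0},{"dx":0,"dy":0,"dz":0,"wx":0,"wy":0,"wz":0,"gripper":0},{"dx":0,"dy":0,"dz":0,"wx":0,"wy":0,"wz":0,"gripper":0},{"dx":0,"dy":0,"dz":0,"wx":0,"wy":0,"wz":0,"gripper":0}]'; python3 -c "
from h import *
go(.462,.4105,.009,86)"
```

```text
clock: 26.57
eef_pos: [0.4614, 0.408, 0.0317]
tcp_rot: [3.136, -0.112, -0.005]
ft_force: [-0.3, -0.0, -0.6]
gripper_width: 0.0296
clock: 26.98
eef_pos: [0.4628, 0.411, 0.0352]
tcp_rot: [-3.138, 0.109, -0.002]
ft_force: [0.2, -0.3, -0.0]
gripper_width: 0.0303
shift [-0.0008  0.0006  0.0262] turn [-0.002 -0.001  0.   ] | pos [0.4628 0.411  0.0352] yaw -94.0 grip 0.0303 t 26.98 F [ 0.2 -0.3 -0. ] q6 0.51
```

```bash
python3 -m pendant '[{"dx":0,"dy":0,"dz":0.01,"wx":0,"wy":0,"wz":0,"gripper":0},{"dx":0,"dy":0,"dz":0.018,"wx":0,"wy":0,"wz":0,"gripper":0},{"dx":0,"dy":0,"dz":0.0255,"wx":0,"wy":0,"wz":0,"gripper":0},{"dx":0,"dy":0,"dz":0.0255,"wx":0,"wy":0,"wz":0,"gripper":0},{"dx":0,"dy":0,"dz":0.0255,"wx":0,"wy":0,"wz":0,"gripper":0}]'; python3 -m pendant '[{"dx":0,"dy":0,"dz":0,"wx":0,"wy":0,"wz":0,"gripper":0},{"dx":0,"dy":0,"dz":0,"wx":0,"wy":0,"wz":0,"gripper":0},{"dx":0,"dy":0,"dz":0,"wx":0,"wy":0,"wz":0,"gripper":0},{"dx":0,"dy":0,"dz":0,"wx":0,"wy":0,"wz":0,"gripper":0},{"dx":0,"dy":0,"dz":0,"wx":0,"wy":0,"wz":0,"gripper":0}]'
```

```text
clock: 27.4
eef_pos: [0.4623, 0.4104, 0.0077]
tcp_rot: [3.139, -0.109, -0.001]
ft_force: [0.3, -0.3, -0.9]
gripper_width: 0.0304
clock: 27.82
eef_pos: [0.4624, 0.4105, 0.0085]
tcp_rot: [3.14, -0.11, -0.0]
ft_force: [0.3, -0.2, -0.5]
gripper_width: 0.0301
```

```bash
python3 -m pendant '[{"dx":0,"dy":0,"dz":0,"wx":0,"wy":0,"wz":0,"gripper":0.06},{"dx":0,"dy":0,"dz":0,"wx":0,"wy":0,"wz":0,"gripper":0.06},{"dx":0,"dy":0,"dz":0,"wx":0,"wy":0,"wz":0,"gripper":0.06},{"dx":0,"dy":0,"dz":0,"wx":0,"wy":0,"wz":0,"gripper":0.06},{"dx":0,"dy":0,"dz":0,"wx":0,"wy":0,"wz":0,"gripper":0.06}]'; python3 -m pendant '[{"dx":0,"dy":0,"dz":0,"wx":0,"wy":0,"wz":0,"gripper":0.06},{"dx":0,"dy":0,"dz":0,"wx":0,"wy":0,"wz":0,"gripper":0.06},{"dx":0,"dy":0,"dz":-0.02,"wx":0,"wy":0,"wz":0,"gripper":0.06},{"dx":0,"dy":0,"dz":-0.05,"wx":0,"wy":0,"wz":0,"gripper":0.06},{"dx":0,"dy":0,"dz":-0.08,"wx":0,"wy":0,"wz":0,"gripper":0.06}]'; python3 -m pendant '[{"dx":0,"dy":0,"dz":-0.03,"wx":0,"wy":0,"wz":0,"gripper":0.06},{"dx":0,"dy":0,"dz":-0.06,"wx":0,"wy":0,"wz":0,"gripper":0.06},{"dx":0,"dy":0.03,"dz":-0.1,"wx":0,"wy":0,"wz":0,"gripper":0.06},{"dx":0,"dy":0.06,"dz":-0.1,"wx":0,"wy":0,"wz":0,"gripper":0.06},{"dx":0,"dy":0.1,"dz":-0.1,"wx":0,"wy":0,"wz":0,"gripper":0.06}]';  python3 -m pendant '[{"dx":0.02,"dy":0.04,"dz":0,"wx":0,"wy":0,"wz":0,"gripper":0.06},{"dx":0.04,"dy":0.08,"dz":0,"wx":0,"wy":0,"wz":0,"gripper":0.06},{"dx":0.04,"dy":0.1,"dz":0,"wx":0,"wy":0,"wz":0,"gripper":0.06},{"dx":0.04,"dy":0.1,"dz":0,"wx":0,"wy":0,"wz":0,"gripper":0.06},{"dx":0.04,"dy":0.1,"dz":0,"wx":0,"wy":0,"wz":0,"gripper":0.06}]'
python3 - <<'E'
from h import *
for n in ("top","scene"):
    c=camera(n); im=c["img"]; cv2.imwrite(f"pics/{n}18.png",im)
print(observe()["eef_pos"],observe()["qvel"].round(3))
E
```

```text
clock: 28.23
eef_pos: [0.4625, 0.4107, 0.0087]
tcp_rot: [-3.14, 0.109, -0.0]
ft_force: [0.6, -0.5, -0.4]
gripper_width: 0.055
clock: 28.65
eef_pos: [0.4619, 0.4099, 0.0885]
tcp_rot: [3.137, -0.109, -0.003]
ft_force: [0.7, 0.7, 0.6]
gripper_width: 0.0599
clock: 29.07
eef_pos: [0.4568, 0.3122, 0.192]
tcp_rot: [-3.134, 0.106, -0.008]
ft_force: [0.1, 0.0, -0.3]
gripper_width: 0.06
clock: 29.48
eef_pos: [0.4885, 0.2068, 0.1889]
tcp_rot: [-3.139, 0.114, -0.0]
ft_force: [-0.1, 0.5, -0.2]
gripper_width: 0.0605
[0.48857138 0.20865738 0.18878366] [ 0.016  0.008  0.005 -0.    -0.002 -0.   ]
```

View pics/top18.png

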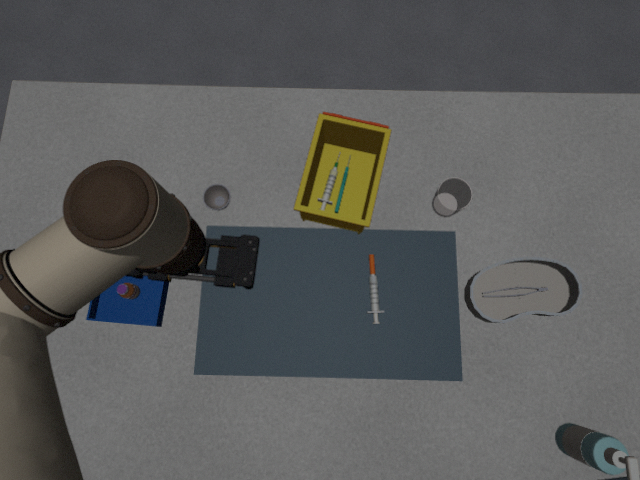

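View pics/scene18.png

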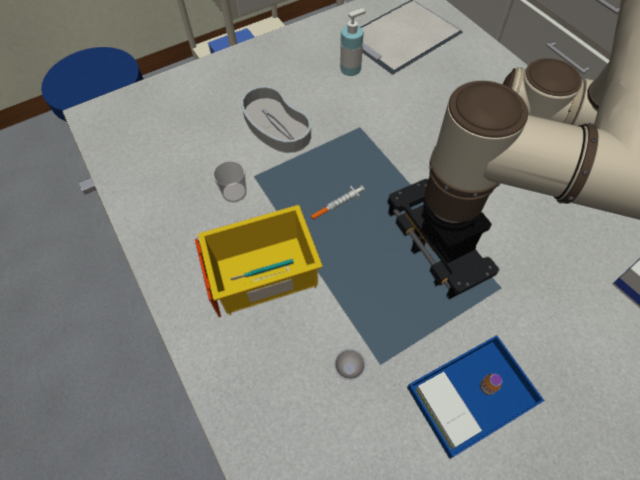

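All in place: syringe (329,187) and scalpel (342,190) in the bin, forceps in the dish at (515,292), vial in the tray at (scene) (493,383), capped syringe at (375,290) as at the start. One numeric check, then hand in.

Run:
```python
from h import *
from cell import sign_off
def rel(p,o,a):
    a=np.radians(a); d=np.array(p)[:2]-o; return np.round([d@[np.cos(a),np.sin(a)],d@[-np.sin(a),np.cos(a)]],4)
c=camera("top"); s=camera("scene")
print("vial cap top/scene", [rel(plane(k,[uv],.056)[0],[.497,.408],-4.1) for k,uv in((c,(122,290)),(s,(496,380)))])
H,S,V=cv2.split(cv2.cvtColor(c["img"],cv2.COLOR_BGR2HSV)); m=(H<14)&(S>170)&(V>90); m[:232]=0; m[330:]=0; m[:,:350]=0;m[:,400:]=0
for b in blobs(m,30): print("orange cap",plane(c,b[2],.0085).mean(0).round(4),"was .5321 -.0877")
print("bin rel",rel(plane(c,[(329,187)],.013)[0],[.705,-.021],-12),rel(plane(c,[(344,190)],.01)[0],[.705,-.021],-12))
print("forceps in dish",rel(plane(c,[(515,292)],.008)[0],[.479,-.389],7))
print(sign_off())
```

```text
vial cap top/scene [array([-0.0375, -0.0003]), array([-0.0339,  0.0003])]
orange cap [ 0.5321 -0.0875  0.0085] was .5321 -.0877
bin rel [-0.0108  0.0255] [-0.0089 -0.008 ]
forceps in dish [0.0016 0.0037]
the job is handed in; nothing more can be done
None
```

The job is done and handed in at about 30 s of the 122 s allowed. The used syringe and scalpel went into the sharps bin first. After that I laid the forceps in the kidney dish and stood the vial in the drug tray.

My first grasp at the scalpel missed: the fingers settled at about 8 mm, too high. That pushed the scalpel roughly 14 mm and rolled it onto its edge. I measured it again, gripped it there and dropped it in the bin without trouble.

These were the last checks from the camera images, each in its container's own frame:

| Item | Position (x, y) | Allowed x | Allowed y |
|---|---|---|---|
| Used syringe in the bin | (-11, 26) mm | -95 to 95 mm | -66 to 66 mm |
| Scalpel in the bin | (-9, -8) mm | -95 to 95 mm | -66 to 66 mm |
| Forceps in the dish | (2, 4) mm | -62 to 70 mm | -95 to 95 mm |
| Vial in the tray | about (-36, 0) mm | -95 to 30 mm | -66 to 66 mm |

- **Vial:** it looks upright, and its cap position agrees between two cameras to 4 mm. I did not measure its tilt as a number.
- **Heights:** these were judged from the pictures and the release heights, not measured.
- **Capped syringe:** its cap is within 0.2 mm of where it started.
- **Arm:** it ended up clear of everything, at z = 0.19 m.

One measurement disagreed: the bin's rim came out as 149 x 210 mm against the stated 140 x 200 mm. The margins inside the bin were large enough that it didn't matter.

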